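Swing the cassette module to its refill mark

ROBOT

A 7-joint arm with a two-finger parallel gripper is mounted at the origin on the work surface. World frame = base frame: x ahead of the robot, y to its left, z up, the work surface at z = 0. Lengths are in m, angles in rad, forces in N, time in s.
With the tool pointing down it reaches from about 0.35 to 0.775 m from the base axis. Payload 3.1 kg.
Tool frame: the origin (TCP) lies on the centre line of the jaws, within the pads' length; the fingertips stand 11 mm ahead of it and the grasp point (between the pads) lies 8 mm behind it (bot.finger_overhang is the distance from the TCP to the fingertips, in m); y points along the fingers, z is the direction in which the jaws open and shut, and the axes are right-handed (so a half turn about y gives the same grasp; the last joint's range is limited). The gripper opens to 85 mm and grips with 20 to 120 N. Pads are 22 mm wide; open, the fingers measure 114 mm over their backs; the gripper's body (76 mm by 85 mm) begins 54 mm behind the grasp point. The pads swing forward as they close: fully open they stand 13 mm farther back than shut.
Start: joints at [-0.042, 0.311, 0.014, 1.512, -0.004, 1.319, -0.027], TCP at [0.55, 0, 0.242] pointing down, gripper open.
Joint ranges: [-2.7, 2.7], [-0.3, 1.91], [-1.27, 1.3], [0.12, 2.57], [-1.44, 4.58], [0.2, 2.03], [-3.05, 3.05]. Speed limits (rad/s): [2.79, 2.79, 3.14, 3.14, 3.14, 3.14, 3.14].

INTERFACE

Orientations are given as a unit quaternion [w, x, y, z].
In Python, from station import read_state, viewer, bot gives the robot as it stands.
- The arm moves only by the tool jog_arm, never from a script. Its argument "deltas" is a list of rows, each a list of 3 entries, a list of its own where there are three numbers: the shift along the world's x, y, z in cm, then the turn about the world's z in degrees, then the gripper command: -1 is shut, 1 is fully open, values between are in proportion. A call has 1 to 10 rows; each row shifts and turns the commanded pose from where the row before left it; what a row does not reach is not made up. A row lasts 1/12 s, in which the tool goes at most 41.7 mm and 7.16 degrees, less where a joint would pass 70% of its speed; a pose out of reach is approached as far as the arm can. A call with a gripper value outside its range is refused whole. The fingers move at their own pace and stop on an object; "squeeze" is the grip in N (left out, the last holds). Time passes only in rows, so rows that do not move let the fingers close. It gives the time, the measured TCP pose, the force and the opening at its end, in the units of the state.
- read_state(): the state, without advancing time (a new reading comes with each control period).
- viewer.capture(name): name is "scene" or "side" or "wrist"; returns the picture (480x640x3 uint8, red, green, blue); there is no depth.
- viewer.camera_params(name): a dict with "fx", "fy", "cx", "cy" (pixels), "cam_to_world" (4x4, takes a point from camera to world coordinates); the wrist camera has in their place "T_tool_cam" (4x4, takes a point from camera to tool coordinates, whose origin is the TCP and whose axes are the tool frame's). Camera axes: x right, y up, looking along -z (the intrinsics and any distortion apply to the point x, -y, -z); pixel columns grow to the right and rows downward; lengths in m; the calibration is good to about 2 mm. A picture is of the moment at which its call begins: read the wrist's pose just before it. camera_params takes no time and is no camera call.
- bot.sign_off(): hands the job in, once; it reports no verdict.
The state is a dict: "time_s": time; "q": joint angles; "qd": joint speeds; "joint_efforts": joint torques, N m; "tcp_pos": TCP position; "tcp_rot": TCP orientation; "wrist_force": force on the tool from outside, world axes, zero at the start; "torque": the same for the moment, N m; "finger_gap": finger opening in m.
Only numpy, scipy, OpenCV 4.12 (cv2) and the standard library are available. Lean on these libraries where they do the work, as an engineer would, in place of code of your own. Each camera call takes 0.05 s, during which the arm holds its last target. There are 200 camera calls.

TASK

Swing the heavy tablet-cassette module round its post until the blue line on its lid points along the green line on the bench, and leave it standing still there, untouched, for a good eight seconds before you finish. It turns almost without friction and coasts on, so push it and catch it with the shut fingers on its long sides only: never touch its lid or the amber window on its nose. Be gentle: no fast swing, no hard knock, never into its end stops, and leave the bottles and the carton alone.

Things in the scene. Friction and masses are not known exactly. Their poses are not given: they have to be found in the camera images.
- post: fixed steel foot on the bench, a disc 150 mm across and 12 mm high, that carries the module's upright hinge. Origin on the hinge axis at bench height; position and yaw vary. Its -x axis (roughly towards the robot) is where the module points when its joint reads 0.
- module (a joint): angle of the module about the upright hinge, rad, from the post's yaw; positive is counter-clockwise from above: the nose points along (-cos a, -sin a), a = post yaw + joint, so it grows as the nose goes to the robot's right. Starts at -0.72 to -0.40. End stops at -1.2 and 1.2; stay within 1.12 either way. Keep it under 0.5 rad/s.
- module_hinge (a point): point on the hinge axis at the module's top, 140 mm above the bench. The module: mass 11 kg, inertia about the hinge 0.26 kg m2 (both 0.75 to 1.3 times that), bearing damping 0.005 N m s/rad, no dry friction, so it coasts for tens of seconds. Keep all contact with it under 25 N.
- module_nose (a point): top of the nose on the centre line, 296 mm from the hinge axis, 140 mm above the bench; x axis points from nose to hinge. The module is a cream block 110 mm thick, from 20 to 140 mm above the bench. Its flat upright long sides lie 55 mm either side of the centre line; push on their black strips (80 to 127 mm high), best 200 to 250 mm from the hinge. Too thick to grasp.
- module_lid (a point): white lid plate with a blue centre line, on the whole top of the module but for a cream rim 8 mm wide, 94 mm wide, 6 mm thick, top face 140 mm above the bench; not to be touched. This point: on its top face, on the centre line, 145 mm from the hinge axis.
- module_window (a point): amber glass window covering the module's nose face, 6 mm thick, 110 mm wide, 114 mm tall; not to be touched. This point: the centre of its outer face, 296 mm from the hinge axis, 77 mm above the bench.
- mark: green line stuck flat on the bench, 22 mm wide, from 80 to 440 mm from the hinge axis, so its end shows beyond the nose. Origin on the hinge axis at bench height; the line runs along its own -x axis. Its yaw minus the post's yaw is the joint value wanted (0.15 to 0.60).
- amber: amber glass bottle, 60 mm across, 115 mm tall, loose, on the robot's right; leave it alone. Origin at the centre of its underside.
- white: white jar with yellow cap, 64 mm across, 105 mm tall, loose, on the robot's left; leave it alone. Origin at the centre of its underside.
- carton: green carton 60 x 90 x 100 mm, loose, far on the robot's left; leave it alone. Origin at the centre of its underside.

How it is judged:
By the outcome, as a careful person would: the job done as asked, in the order asked, and still so for the second after the job is handed in, with the robot touching nothing.
It also fails if it takes over 67 s, if anything falls off the work surface, if the arm or the gripper's body presses on something with over 40 N, if the wrist force passes 120 N, or if a joint passes its speed limit or range.

## Working session

There is one attempt and no reset: what is moved stays moved. The work goes in short steps, Python scripts to look and compute and a tool call to move; the robot and the scene stay as the last step left them, time stands still between calls to the robot, and variables do not carry over. Pictures are saved under pics/ and viewed, on a budget of 10 in all, crops included, one or two more only if the job needs it, and the job is handed in when it is done.

Besides the shell and the picture viewer there is one more tool, called after "Emit:" as name(argument=value, ...), one argument or row to a line, values as JSON. jog_arm: Moves the arm, as the interface text tells. Its arguments: {"type":"object","properties":{"deltas":{"type":"array","items":{"type":"array"}},"squeeze":{"type":"number"}},"required":["deltas"]}

```bash
mkdir -p pics; python3 - <<'E'
from station import read_state, viewer, bot
import cv2, numpy as np
ims=[viewer.capture(n) for n in ("scene","side")]
for n,i in zip(("scene","side"),ims): cv2.imwrite(f"pics/{n}0.png",i[:,:,::-1]); 
for n in ("scene","side"):
    p=viewer.camera_params(n); print({k:(np.round(v,4).tolist() if k=="cam_to_world" else v) for k,v in p.items()})
print(viewer.camera_params("wrist"))
s=read_state(); print(s)
E
```

```text
{'fx': 513.1783157531961, 'fy': 513.1783157531961, 'cx': 311.4871853323967, 'cy': 228.31564605102207, 'cam_to_world': [[0.2906, -0.7517, 0.5921, 1.3433], [0.9568, 0.2334, -0.1733, -0.1641], [-0.0079, 0.6169, 0.787, 1.1662], [0.0, 0.0, 0.0, 1.0]]}
{'fx': 472.7555094599183, 'fy': 472.7555094599183, 'cx': 318.07600299570186, 'cy': 242.08640318202433, 'cam_to_world': [[0.8632, -0.3829, 0.3291, 0.8747], [0.5049, 0.6535, -0.5639, -0.5269], [0.0009, 0.6529, 0.7574, 0.864], [0.0, 0.0, 0.0, 1.0]]}
{'fx': 341.2635590875572, 'fy': 341.2635590875572, 'cx': 325.46391919345416, 'cy': 240.37881528332647, 'T_tool_cam': array([[ 8.63991305e-04, -9.48535751e-01, -3.16668886e-01,
        -8.19787084e-02],
       [ 1.47798897e-03,  3.16669870e-01, -9.48534664e-01,
        -1.31512568e-01],
       [ 9.99998535e-01,  3.51492581e-04,  1.67552539e-03,
        -1.00729011e-04],
       [ 0.00000000e+00,  0.00000000e+00,  0.00000000e+00,
         1.00000000e+00]])}
{'time_s': 0.1, 'q': array([-0.04170411,  0.3116994 ,  0.01399879,  1.51292924, -0.00440719,
        1.31922728, -0.02718758]), 'qd': array([ 0.00121112, -0.00097957, -0.00041265, -0.00272561,  0.00208124,
       -0.00016794,  0.0004583 ]), 'joint_efforts': array([ 1.58822681e-03, -3.80853546e+01,  1.46967340e-01, -2.31242698e+01,
        1.21570277e-02,  8.10778613e-03,  3.56746978e-05]), 'tcp_pos': array([5.49345021e-01, 1.56010108e-05, 2.41287094e-01]), 'tcp_rot': array([-0.49944147,  0.5006007 , -0.50051403,  0.49944255]), 'wrist_force': array([-0.00276731, -0.33326777,  0.01290289]), 'torque': array([ 0.01563851,  0.02874103, -0.0135969 ]), 'finger_gap': 0.08530504840083894}
```

View pics/scene0.png

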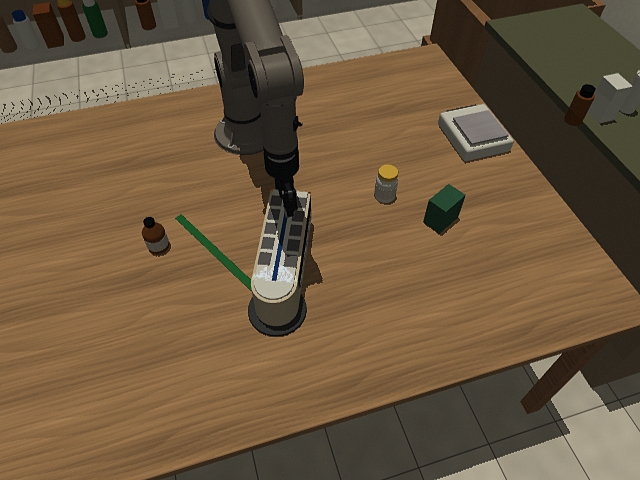

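View pics/side0.png

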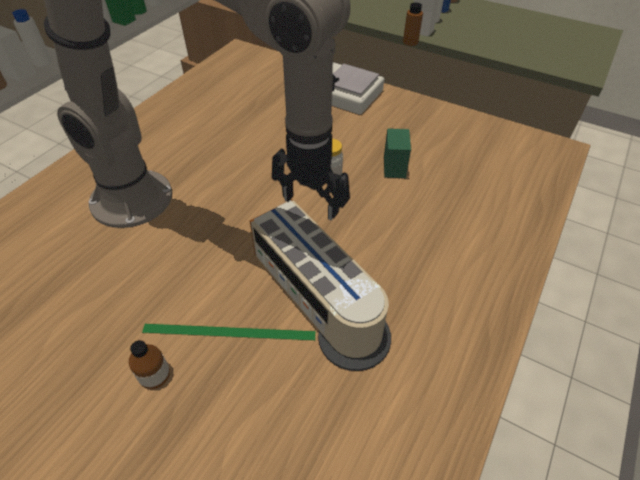

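The scene view shows the robot at the top. The module's blue line runs (275,280) to (285,208) and the green mark runs (250,288) to (180,217). The amber bottle is at (155,238), the jar at (387,185) and the carton at (445,208). In the side view the open gripper is above the left of the nose, the mark is at (145,328) to (315,336), and the bottle is at (150,365).

```bash
cat > h.py <<'E'
from station import read_state, viewer, bot
import cv2, numpy as np
def rays(n,uv,z):
    p=viewer.camera_params(n); T=np.array(p["cam_to_world"]); uv=np.atleast_2d(np.array(uv,float))
    d=np.c_[(uv[:,0]-p["cx"])/p["fx"],-(uv[:,1]-p["cy"])/p["fy"],-np.ones(len(uv))]@T[:3,:3].T
    return (T[:3,3]+d*((z-T[2,3])/d[:,2])[:,None])[:,:2]
def mask(im,lo,hi):
    return cv2.inRange(cv2.cvtColor(im,cv2.COLOR_RGB2HSV),lo,hi)
def fit(P):  # robust line, direction toward robot (-x)
    vx,vy,x,y=cv2.fitLine(P.astype(np.float32),cv2.DIST_HUBER,0,1e-3,1e-3).ravel()
    d=np.array([vx,vy]); d=-d*np.sign(d[0]); return d,np.array([x,y])
def comp(m,box):
    k=np.zeros_like(m); x0,y0,x1,y1=box; k[y0:y1,x0:x1]=m[y0:y1,x0:x1]
    n,l,s,c=cv2.connectedComponentsWithStats(k); i=1+np.argmax(s[1:,4]); ys,xs=np.where(l==i); return np.c_[xs,ys]
GB={"scene":(150,200,300,330),"side":(120,300,345,350)}
G=((45,100,40),(85,255,255)); B=((105,110,40),(125,255,255))
def ang(d): return np.arctan2(-d[1],-d[0])
def blue(n,im=None):
    im=viewer.capture(n) if im is None else im
    m=mask(im,*B)
    ys,xs=np.where(m>0); P=rays(n,np.c_[xs,ys],.14)
    ok=(np.hypot(*(P-H).T)<.32)&(np.hypot(*(P-H).T)>.03); P=P[ok]
    d,c=fit(P); return ang(d),ok.sum(),c,P
H=np.array([.87,-.06])
E
python3 - <<'E'
from h import *
L=lambda a:np.array([-np.cos(a),-np.sin(a)])
for n in ("scene","side"):
    im=cv2.imread(f"pics/{n}0.png")[:,:,::-1].copy()
    g=rays(n,comp(mask(im,*G),GB[n]),0); dg,cg=fit(g)
    m=mask(im,*B); ys,xs=np.where(m>0); P=rays(n,np.c_[xs,ys],.14)
    k=(abs(P[:,0]-.7)<.25)&(abs(P[:,1])<.25); P=P[k]; db,cb=fit(P)
    t=np.linalg.solve(np.c_[dg,-db],cb-cg); Hh=cg+t[0]*dg
    print(n,"hinge",Hh,"mark ang",ang(dg),"blue",ang(db),len(g),len(P),
     "mark r",np.sort((g-Hh)@dg)[[2,-3]],"blue r",np.sort((P-Hh)@db)[[2,-3]])
for n,pts in (("scene",[(158,252),(386,200),(441,229)]),("side",[(153,382),(335,180),(396,175)])): print(n,rays(n,pts,0))
E
```

```text
scene hinge [ 0.69614154 -0.06925575] mark ang 0.47330377 blue -0.3932786 760 161 mark r [0.10049468 0.44083609] blue r [0.00370438 0.18924494]
side hinge [ 0.6927469 -0.0691544] mark ang 0.47944662 blue -0.40201768 1522 299 mark r [0.08155837 0.43749204] blue r [0.00366531 0.26070357]
scene [[ 0.41918868 -0.34140358]
 [ 0.42874975  0.33871071]
 [ 0.57880002  0.44792552]]
side [[ 0.4048506  -0.35043123]
 [ 0.42641335  0.3322174 ]
 [ 0.56120113  0.43497449]]
```

Emit:
jog_arm(
  deltas=[
    [[-0.5,2.2,0],-4.6,-1],
    [[-0.5,2.2,0],-4.6,-1],
    [[-0.5,2.2,0],-4.6,-1],
    [[-0.5,2.2,0],-4.6,-1],
    [[-0.5,2.2,0],-4.6,-1],
    [[0,0,-2.6],0,-1],
    [[0,0,-2.6],0,-1],
    [[0,0,-2.6],0,-1],
    [[0,0,-2.6],0,-1],
    [[0,0,-2.6],0,-1],
  ],
)

```text
time_s: 0.93
tcp_pos: [0.5245, 0.11, 0.1108]
tcp_rot: [0.39, -0.391, 0.59, -0.59]
wrist_force: [-0.3, 0.3, 0.0]
finger_gap: -0.0003
```

```bash
sed -i 's/^H=.*/H=np.array([.6945,-.0692])/' h.py; cat >> h.py <<'E'
def look(n="side",save=None):
    im=viewer.capture(n); s=read_state()
    if save: cv2.imwrite(save,im[:,:,::-1])
    a,k,c,P=blue(n,im); v=c-H; a2=np.arctan2(-v[1],-v[0])
    t=s["tcp_pos"]; R=t[:2]-H; al=a2
    print(n,"t %.2f"%s["time_s"],"blue dir %.4f, via hinge %.4f"%(a,a2),"n",k,"tcp",t.round(4),
      "along %.3f side %.4f"%(R@[-np.cos(al),-np.sin(al)],R@[np.sin(al),-np.cos(al)]),"F",s["wrist_force"].round(1),"gap %.3f"%s["finger_gap"])
E
python3 - <<'E'
from h import *
look("side","pics/s1.png"); look("scene","pics/c1.png")
cv2.imwrite("pics/w1.png",viewer.capture("wrist")[:,:,::-1])
E
```

```text
side t 0.98 blue dir -0.4011, via hinge -0.3974 n 285 tcp [0.5203 0.109  0.1053] along 0.230 side -0.0969 F [-1.3 -0.3 -3.4] gap -0.001
scene t 1.03 blue dir -0.4035, via hinge -0.4053 n 315 tcp [0.5205 0.109  0.1074] along 0.230 side -0.0951 F [-2.4  0.6  0.2] gap 0.000
```

View pics/s1.png

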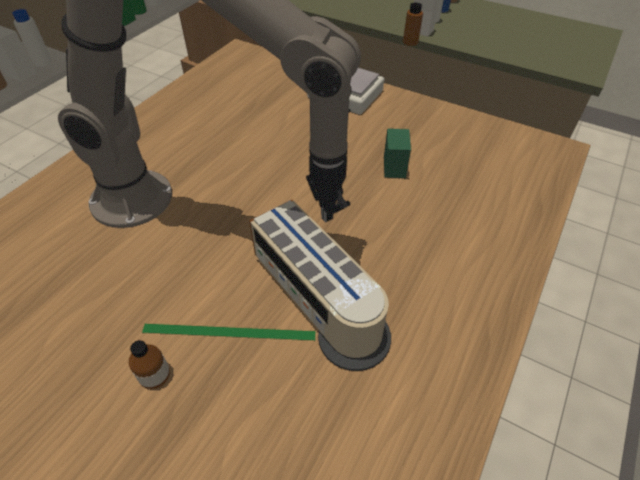

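Emit:
jog_arm(
  deltas=[
    [[-0.39,-0.92,0.1],0,-1],
    [[-0.23,-0.55,0.1],0,-1],
    [[-0.12,-0.28,0],0,-1],
    [[-0.08,-0.18,0],0,-1],
    [[-0.08,-0.18,0],0,-1],
    [[-0.08,-0.18,0],0,-1],
    [[-0.08,-0.18,0],0,-1],
    [[-0.08,-0.18,0],0,-1],
    [[-0.08,-0.18,0],0,-1],
    [[-0.08,-0.18,0],0,-1],
  ],
)

```text
time_s: 1.92
tcp_pos: [0.5119, 0.0799, 0.1142]
tcp_rot: [0.39, -0.39, 0.59, -0.59]
wrist_force: [0.4, 0.4, 0.7]
finger_gap: -0.0001
```

```bash
python3 - <<'E'
from h import *
look("side"); look("scene")
E
```

```text
side t 1.97 blue dir -0.4019, via hinge -0.3977 n 282 tcp [0.5117 0.0793 0.1142] along 0.226 side -0.0661 F [ 0.3 -0.5 -0.7] gap -0.000
scene t 2.02 blue dir -0.4020, via hinge -0.4062 n 302 tcp [0.5118 0.0795 0.1142] along 0.227 side -0.0644 F [-0.3  0.4 -0.3] gap -0.000
```

Emit:
jog_arm(
  deltas=[
    [[-0.06,-0.14,0],0,-1],
    [[-0.08,-0.18,0],0,-1],
    [[-0.08,-0.2,0],0,-1],
    [[-0.1,-0.23,0],0.5,-1],
    [[-0.1,-0.25,0],0.7,-1],
    [[-0.12,-0.3,0],0.8,-1],
    [[-0.12,-0.32,0],0.9,-1],
    [[-0.12,-0.33,0],0.9,-1],
    [[-0.12,-0.33,0],0.9,-1],
  ],
)

```text
time_s: 2.77
tcp_pos: [0.5029, 0.0566, 0.1143]
tcp_rot: [-0.415, 0.415, -0.573, 0.573]
wrist_force: [-0.4, -0.7, 0.5]
finger_gap: -0.0001
```

```bash
python3 - <<'E'
from h import *
look("side"); look("side")
E
```

```text
side t 2.82 blue dir -0.2916, via hinge -0.2884 n 295 tcp [0.5026 0.0555 0.1143] along 0.219 side -0.0650 F [-0.1 -1.3 -1. ] gap -0.000
side t 2.87 blue dir -0.2819, via hinge -0.2786 n 296 tcp [0.5028 0.0559 0.1143] along 0.219 side -0.0676 F [-0.2 -0.2  0.5] gap 0.000
```

Emit:
jog_arm(
  deltas=[
    [[0.3,0.8,2.5],0,-1],
    [[0.2,0.7,3.5],0,-1],
    [[0,0,3.5],0,-1],
    [[0,-3,0],4.7,-1],
    [[0,-4,0],4.8,-1],
    [[0,-4,0],4.8,-1],
    [[0,-4,0],4.8,-1],
    [[0,-4,0],4.8,-1],
    [[0,-4,0],4.8,-1],
    [[0,-4,0],4.8,-1],
  ],
)

```text
time_s: 3.7
tcp_pos: [0.5078, -0.1997, 0.2095]
tcp_rot: [0.563, -0.563, 0.428, -0.428]
wrist_force: [1.5, 0.0, -0.6]
finger_gap: -0.0001
```

```bash
python3 - <<'E'
from h import *
look("side","pics/s2.png"); look("scene")
E
```

```text
side t 3.75 blue dir -0.1092, via hinge -0.1048 n 311 tcp [ 0.5056 -0.2125  0.2095] along 0.173 side 0.1622 F [ 0.4 -9.3  0.6] gap -0.000
scene t 3.80 blue dir -0.0989, via hinge -0.1000 n 301 tcp [ 0.5056 -0.2086  0.2093] along 0.174 side 0.1576 F [-1.9 -0.5  0. ] gap 0.000
```

Emit:
jog_arm(
  deltas=[
    [[0,0,-2.4],1,-1],
    [[0,0,-2.4],1,-1],
    [[0,0,-2.4],1,-1],
    [[0,0,-2.4],1,-1],
    [[0,0,0],0,-1],
    [[0,0,0],0,-1],
    [[0,0,0],0,-1],
  ],
)

```text
time_s: 4.38
tcp_pos: [0.5091, -0.1981, 0.1146]
tcp_rot: [0.577, -0.576, 0.409, -0.41]
wrist_force: [0.4, 0.6, 0.7]
finger_gap: 0.0002
```

```bash
python3 - <<'E'
from h import *
look("side","pics/s3.png"); look("scene")
E
```

```text
side t 4.43 blue dir 0.0232, via hinge 0.0261 n 285 tcp [ 0.5095 -0.1983  0.1152] along 0.188 side 0.1242 F [ 0.2 -0.6  0.4] gap 0.000
scene t 4.48 blue dir 0.0310, via hinge 0.0332 n 305 tcp [ 0.5096 -0.1984  0.1154] along 0.189 side 0.1230 F [-0.1 -0.1  0.2] gap -0.000
```

View pics/s3.png

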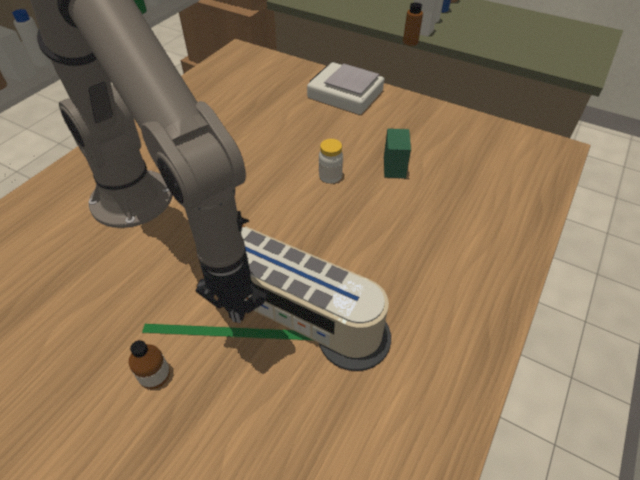

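The fingers are now down at about (235,310), on the module's right side. The module is swinging towards them and everything else is undisturbed.

Emit:
jog_arm(
  deltas=[
    [[0,0,0],0,-1],
    [[0,0,0],0,-1],
    [[0,0,0],0,-1],
    [[0,0,0],0,-1],
    [[0,0,0],0,-1],
    [[0,0,0],0,-1],
    [[0,0,0],0,-1],
    [[0,0,0],0,-1],
    [[0,0,0],0,-1],
    [[0,0,0],0,-1],
  ],
)

```text
time_s: 5.32
tcp_pos: [0.508, -0.1978, 0.1133]
tcp_rot: [-0.576, 0.576, -0.41, 0.41]
wrist_force: [0.1, -0.1, -0.6]
finger_gap: 0.0003
```

```bash
python3 - <<'E'
from h import *
look("side"); look("scene")
E
```

```text
side t 5.37 blue dir 0.1946, via hinge 0.1999 n 270 tcp [ 0.508  -0.1979  0.1133] along 0.208 side 0.0891 F [-0.6 -0.3 -0.3] gap 0.000
scene t 5.42 blue dir 0.2081, via hinge 0.2086 n 241 tcp [ 0.508  -0.1979  0.1133] along 0.209 side 0.0873 F [ 0.5 -0.   0.8] gap 0.000
```

Emit:
jog_arm(
  deltas=[
    [[0,0,0],0,-1],
    [[0,0,0],0,-1],
    [[0.04,-0.06,0],0,-1],
    [[0.08,-0.11,0],0.4,-1],
    [[0.1,-0.14,0],0.5,-1],
    [[0.1,-0.14,0],0.5,-1],
    [[0.11,-0.14,0],0.5,-1],
    [[0.11,-0.14,0],0.5,-1],
    [[0.11,-0.14,0],0.5,-1],
    [[0.11,-0.14,0],0.5,-1],
  ],
)

```text
time_s: 6.25
tcp_pos: [0.5159, -0.2085, 0.1133]
tcp_rot: [-0.588, 0.588, -0.392, 0.392]
wrist_force: [-0.8, -0.3, -0.2]
finger_gap: 0.0004
```

```bash
python3 - <<'E'
from h import *
look("side"); look("scene")
E
```

```text
side t 6.30 blue dir 0.3665, via hinge 0.3644 n 251 tcp [ 0.5162 -0.2089  0.1134] along 0.216 side 0.0670 F [ 0.  -1.4 -0.9] gap 0.000
scene t 6.35 blue dir 0.3572, via hinge 0.3689 n 218 tcp [ 0.5161 -0.2087  0.1134] along 0.217 side 0.0658 F [ 0.9 -0.   0.6] gap 0.000
```

Emit:
jog_arm(
  deltas=[
    [[0.11,-0.13,0],0.4,-1],
    [[0.11,-0.13,0],0.4,-1],
    [[0.11,-0.13,0],0.4,-1],
    [[0.11,-0.13,0],0.4,-1],
    [[0.1,-0.12,0],0.4,-1],
    [[0.1,-0.11,0],0.4,-1],
    [[0.09,-0.11,0],0.4,-1],
    [[0.08,-0.1,0],0.3,-1],
    [[0.08,-0.09,0],0.3,-1],
    [[0.07,-0.08,0],0.3,-1],
  ],
)

```text
time_s: 7.18
tcp_pos: [0.5253, -0.2194, 0.1133]
tcp_rot: [0.601, -0.601, 0.373, -0.373]
wrist_force: [0.2, -0.6, -0.3]
finger_gap: -0.0
```

```bash
python3 - <<'E'
from h import *
look("side"); look("scene")
E
```

```text
side t 7.23 blue dir 0.3233, via hinge 0.3208 n 264 tcp [ 0.5254 -0.2196  0.1133] along 0.208 side 0.0894 F [ 0.4 -0.8  0.2] gap -0.000
scene t 7.28 blue dir 0.3147, via hinge 0.3221 n 239 tcp [ 0.5253 -0.2195  0.1133] along 0.208 side 0.0890 F [ 0.3 -0.2 -0.2] gap 0.000
```

Emit:
jog_arm(
  deltas=[
    [[0.3,-0.5,2.5],0,-1],
    [[0,0,3.5],0,-1],
    [[0,0,3.5],0,-1],
    [[-1.4,3.5,0],-3,-1],
    [[-1.4,4,0],-3,-1],
    [[-1.4,4,0],-3,-1],
    [[-1.4,4,0],-3,-1],
    [[-1.4,4,0],-3,-1],
    [[0,0.4,0],0,-1],
  ],
)

```text
time_s: 8.03
tcp_pos: [0.4563, -0.0184, 0.2084]
tcp_rot: [0.55, -0.548, 0.447, -0.443]
wrist_force: [-0.6, 1.3, 0.1]
finger_gap: 0.0
```

```bash
python3 - <<'E'
from h import *
look("side"); look("scene")
E
```

```text
side t 8.08 blue dir 0.2812, via hinge 0.2789 n 369 tcp [ 0.4578 -0.0216  0.2086] along 0.214 side -0.1109 F [ 1.5 -0.3 -0.3] gap 0.000
scene t 8.13 blue dir 0.2745, via hinge 0.2780 n 314 tcp [ 0.4588 -0.0252  0.2087] along 0.215 side -0.1069 F [ 0.8 -0.3  0.7] gap 0.000
```

Emit:
jog_arm(
  deltas=[
    [[0,0,-2.4],0,-1],
    [[0,0,-2.4],0,-1],
    [[0,0,-2.4],0,-1],
    [[0,0,-2.4],0,-1],
    [[0.07,-0.25,0],0,-1],
    [[0.07,-0.25,0],0,-1],
    [[0.07,-0.25,0],0,-1],
    [[0.07,-0.25,0],0,-1],
    [[0.07,-0.25,0],0,-1],
  ],
)

```text
time_s: 8.88
tcp_pos: [0.4642, -0.0413, 0.1139]
tcp_rot: [0.547, -0.546, 0.447, -0.45]
wrist_force: [0.7, -0.0, 0.1]
finger_gap: 0.0002
```

```bash
python3 - <<'E'
from h import *
look("side"); look("scene")
E
```

```text
side t 8.93 blue dir 0.2406, via hinge 0.2363 n 359 tcp [ 0.4641 -0.0418  0.1137] along 0.218 side -0.0805 F [ 1.3 -0.4  0. ] gap -0.000
scene t 8.98 blue dir 0.2358, via hinge 0.2356 n 315 tcp [ 0.4637 -0.0414  0.1135] along 0.218 side -0.0809 F [-0.2  0.  -0.1] gap 0.000
```

Emit:
jog_arm(
  deltas=[
    [[0.03,-0.13,0],0,-1],
    [[0.03,-0.13,0],0,-1],
    [[0.03,-0.13,0],0,-1],
    [[0.03,-0.13,0],0,-1],
    [[0.03,-0.13,0],0,-1],
    [[0.03,-0.13,0],0,-1],
    [[0.03,-0.13,0],0,-1],
    [[0.03,-0.13,0],0,-1],
    [[0.03,-0.13,0],0,-1],
    [[0.03,-0.13,0],0,-1],
  ],
)

```text
time_s: 9.82
tcp_pos: [0.4657, -0.0537, 0.1123]
tcp_rot: [-0.547, 0.547, -0.448, 0.448]
wrist_force: [1.0, -0.3, -0.7]
finger_gap: -0.0002
```

```bash
python3 - <<'E'
from h import *
look("side"); look("scene")
E
```

```text
side t 9.87 blue dir 0.2263, via hinge 0.2235 n 352 tcp [ 0.4658 -0.0542  0.1123] along 0.220 side -0.0653 F [-0.1  0.2  0.4] gap 0.000
scene t 9.92 blue dir 0.2234, via hinge 0.2284 n 312 tcp [ 0.4658 -0.054   0.1123] along 0.219 side -0.0666 F [-0.1 -0.3 -0.6] gap -0.000
```

Emit:
jog_arm(
  deltas=[
    [[0,0,0],0,-1],
    [[0,0,0],0,-1],
    [[0,0,0],0,-1],
    [[0,0,0],0,-1],
  ],
)

```text
time_s: 10.25
tcp_pos: [0.4657, -0.0534, 0.1123]
tcp_rot: [0.547, -0.547, 0.448, -0.448]
wrist_force: [0.1, 0.8, -0.1]
finger_gap: 0.0001
```

```bash
python3 - <<'E'
from h import *
look("side"); look("scene")
E
```

```text
side t 10.30 blue dir 0.2647, via hinge 0.2647 n 368 tcp [ 0.4657 -0.0534  0.1123] along 0.217 side -0.0751 F [-0.3  0.7 -0. ] gap 0.000
scene t 10.35 blue dir 0.2709, via hinge 0.2714 n 311 tcp [ 0.4657 -0.0534  0.1123] along 0.216 side -0.0766 F [-0.9  0.8  0.4] gap 0.000
```

Emit:
jog_arm(
  deltas=[
    [[0,0.5,2.5],0,-1],
    [[0,0,3.5],0,-1],
    [[0,0,3.5],0,-1],
    [[1.2,-3.6,0],3,-1],
    [[1.2,-4,0],3,-1],
    [[1.2,-4,0],3,-1],
    [[1.2,-4,0],3,-1],
    [[0.7,-2.6,0],2,-1],
    [[0,0,-0.3],0,-1],
  ],
)

```text
time_s: 11.1
tcp_pos: [0.5201, -0.2395, 0.2044]
tcp_rot: [-0.594, 0.597, -0.38, 0.383]
wrist_force: [-0.1, 0.1, 0.2]
finger_gap: -0.0001
```

```bash
python3 - <<'E'
from h import *
look("side"); look("scene")
E
```

```text
side t 11.15 blue dir 0.3458, via hinge 0.3518 n 257 tcp [ 0.5196 -0.2348  0.2032] along 0.221 side 0.0952 F [-0.1  0.5 -0.6] gap 0.000
scene t 11.20 blue dir 0.3566, via hinge 0.3595 n 242 tcp [ 0.5199 -0.2313  0.2033] along 0.221 side 0.0903 F [-1.3  0.9 -0.3] gap 0.000
```

Emit:
jog_arm(
  deltas=[
    [[-0.1,0.3,-2.25],0,-1],
    [[-0.12,0.3,-2.25],0,-1],
    [[-0.12,0.3,-2.25],0,-1],
    [[-0.1,0.2,-2.25],0,-1],
    [[0.04,-0.04,0],0,-1],
    [[0.08,-0.09,0],0.3,-1],
    [[0.08,-0.09,0],0.3,-1],
    [[0.08,-0.09,0],0.3,-1],
    [[0.08,-0.09,0],0.3,-1],
    [[0.08,-0.09,0],0.3,-1],
  ],
)

```text
time_s: 12.03
tcp_pos: [0.5214, -0.2244, 0.1154]
tcp_rot: [0.603, -0.602, 0.37, -0.371]
wrist_force: [0.2, 0.7, -0.2]
finger_gap: -0.0004
```

Emit:
jog_arm(
  deltas=[
    [[0.08,-0.09,0],0.3,-1],
    [[0.08,-0.08,0],0.3,-1],
  ],
)

```text
time_s: 12.2
tcp_pos: [0.5224, -0.226, 0.1147]
tcp_rot: [0.604, -0.604, 0.367, -0.367]
wrist_force: [-0.6, -0.2, 0.7]
finger_gap: -0.0001
```

Emit:
jog_arm(
  deltas=[
    [[0.07,-0.075,0],0.2,-1],
    [[0.06,-0.065,0],0.1,-1],
    [[0.05,-0.055,0],0,-1],
    [[0.04,-0.045,0],0,-1],
    [[0.035,-0.035,0],0,-1],
    [[0.025,-0.03,0],0,-1],
    [[0.02,-0.02,0],0,-1],
    [[0.01,-0.015,0],0,-1],
    [[0,0,0],0,-1],
  ],
)

```text
time_s: 12.95
tcp_pos: [0.5253, -0.2292, 0.1143]
tcp_rot: [-0.605, 0.605, -0.366, 0.366]
wrist_force: [-0.6, -0.1, 0.4]
finger_gap: 0.0002
```

```bash
python3 - <<'E'
from h import *
look("side","pics/s4.png"); look("scene")
E
```

```text
side t 13.00 blue dir 0.1307, via hinge 0.1302 n 295 tcp [ 0.5253 -0.2292  0.1143] along 0.189 side 0.1366 F [-0.1  0.2  0.5] gap 0.000
scene t 13.05 blue dir 0.1188, via hinge 0.1159 n 297 tcp [ 0.5252 -0.2292  0.1143] along 0.187 side 0.1393 F [-0.6 -0.8 -0.2] gap 0.001
```

Emit:
jog_arm(
  deltas=[
    [[0,0,0],0,-1],
    [[0,0,0],0,-1],
    [[0,0,0],0,-1],
    [[0,0,0],0,-1],
  ],
)

```text
time_s: 13.38
tcp_pos: [0.5252, -0.2292, 0.1143]
tcp_rot: [0.605, -0.605, 0.366, -0.366]
wrist_force: [-0.5, -0.6, -0.8]
finger_gap: -0.0001
```

```bash
python3 - <<'E'
from h import *
look("side"); look("scene")
E
```

```text
side t 13.43 blue dir 0.0460, via hinge 0.0486 n 302 tcp [ 0.5253 -0.2292  0.1143] along 0.177 side 0.1516 F [-0.7  0.3 -0.4] gap 0.000
scene t 13.48 blue dir 0.0359, via hinge 0.0362 n 308 tcp [ 0.5253 -0.2292  0.1143] along 0.175 side 0.1537 F [ 0.1 -0.5 -0.2] gap 0.000
```

Emit:
jog_arm(
  deltas=[
    [[0.2,-0.4,2.5],0,-1],
    [[0,0,3.5],0,-1],
    [[-0.2,1,3.5],-4,-1],
    [[-0.3,4.1,0],-6,-1],
    [[-0.3,4.1,0],-6,-1],
    [[-0.3,4.1,0],-6,-1],
    [[-0.3,4.1,0],-6,-1],
    [[-0.3,4.1,0],-6,-1],
    [[-0.3,4.1,0],-6,-1],
    [[-0.3,4.1,0],-6,-1],
  ],
)

```text
time_s: 14.32
tcp_pos: [0.5042, 0.0622, 0.2096]
tcp_rot: [-0.415, 0.415, -0.572, 0.572]
wrist_force: [0.6, 0.1, 0.3]
finger_gap: 0.0001
```

```bash
python3 - <<'E'
from h import *
look("side"); look("scene")
E
```

```text
side t 14.37 blue dir -0.1203, via hinge -0.1213 n 312 tcp [0.5028 0.0749 0.2096] along 0.208 side -0.1198 F [-0.6  9.1 -0.6] gap -0.000
scene t 14.42 blue dir -0.1337, via hinge -0.1339 n 305 tcp [0.5032 0.0709 0.2095] along 0.208 side -0.1133 F [-0.2  0.  -0.2] gap 0.000
```

Emit:
jog_arm(
  deltas=[
    [[0,0.4,-2.4],0,-1],
    [[0,0.4,-2.4],0,-1],
    [[0,0.3,-2.4],0,-1],
    [[0,0,-2.4],0,-1],
    [[0,0,0],0,-1],
  ],
)

```text
time_s: 14.83
tcp_pos: [0.5006, 0.0707, 0.1088]
tcp_rot: [0.414, -0.42, 0.573, -0.569]
wrist_force: [-1.3, -0.7, 0.1]
finger_gap: 0.0001
```

```bash
python3 - <<'E'
from h import *
look("scene")
E
```

```text
scene t 14.88 blue dir -0.2150, via hinge -0.2175 n 303 tcp [0.5023 0.0708 0.1111] along 0.218 side -0.0952 F [ 0.  -1.   0.1] gap -0.000
```

Emit:
jog_arm(
  deltas=[
    [[0,0,0],0,-1],
    [[0,0,0],0,-1],
    [[0,0,0],0,-1],
    [[0,0,0],0,-1],
    [[0.05,0.06,0],0,-1],
    [[0.09,0.12,0],-0.4,-1],
    [[0.09,0.12,0],-0.4,-1],
    [[0.09,0.12,0],-0.4,-1],
    [[0.09,0.12,0],-0.4,-1],
    [[0.09,0.12,0],-0.4,-1],
  ],
)

```text
time_s: 15.72
tcp_pos: [0.5098, 0.0781, 0.1133]
tcp_rot: [0.407, -0.407, 0.579, -0.579]
wrist_force: [0.1, 0.2, 0.4]
finger_gap: -0.0002
```

Emit:
jog_arm(
  deltas=[
    [[0.09,0.12,0],-0.4,-1],
    [[0.09,0.12,0],-0.4,-1],
    [[0.09,0.12,0],-0.4,-1],
    [[0.09,0.11,0],-0.4,-1],
    [[0.08,0.11,0],-0.3,-1],
    [[0.07,0.09,0],0,-1],
    [[0.06,0.08,0],0,-1],
    [[0.05,0.06,0],0,-1],
    [[0.03,0.04,0],0,-1],
    [[0.01,0.02,0],0,-1],
  ],
)

```text
time_s: 16.55
tcp_pos: [0.5164, 0.0867, 0.1133]
tcp_rot: [-0.397, 0.397, -0.585, 0.585]
wrist_force: [-0.0, -0.1, 0.1]
finger_gap: 0.0
```

```bash
python3 - <<'E'
from h import *
look("side"); look("scene")
E
```

```text
side t 16.60 blue dir -0.4391, via hinge -0.4342 n 283 tcp [0.5163 0.0867 0.1133] along 0.227 side -0.0665 F [0.  0.4 0.4] gap -0.000
scene t 16.65 blue dir -0.4378, via hinge -0.4411 n 297 tcp [0.5163 0.0866 0.1133] along 0.228 side -0.0648 F [ 0.1  0.2 -0.2] gap -0.000
```

Emit:
jog_arm(
  deltas=[
    [[-0.03,-0.03,0],0,-1],
    [[-0.05,-0.06,0],0.2,-1],
    [[-0.08,-0.09,0],0.3,-1],
    [[-0.1,-0.12,0],0.4,-1],
    [[-0.13,-0.15,0],0.5,-1],
    [[-0.15,-0.18,0],0.6,-1],
    [[-0.16,-0.2,0],0.6,-1],
    [[-0.16,-0.2,0],0.6,-1],
    [[-0.16,-0.2,0],0.6,-1],
  ],
)

```text
time_s: 17.4
tcp_pos: [0.5058, 0.0739, 0.1133]
tcp_rot: [-0.416, 0.417, -0.571, 0.571]
wrist_force: [0.6, -0.1, -0.0]
finger_gap: -0.0004
```

```bash
python3 - <<'E'
from h import *
look("side"); look("scene")
E
```

```text
side t 17.45 blue dir -0.3678, via hinge -0.3643 n 289 tcp [0.5055 0.0733 0.1132] along 0.227 side -0.0658 F [-0.9 -0.1 -0.3] gap -0.000
scene t 17.50 blue dir -0.3572, via hinge -0.3638 n 312 tcp [0.5057 0.0736 0.1133] along 0.227 side -0.0663 F [ 0.8 -1.2 -0.3] gap -0.000
```

Coasting now. I'll cross over and go well ahead on the right side.

Emit:
jog_arm(
  deltas=[
    [[0.3,0.8,2.5],0,-1],
    [[0.2,0.7,3.5],0,-1],
    [[0,0,3.5],0,-1],
    [[0,-3,0],5,-1],
    [[0,-4,0],5.5,-1],
    [[0,-4,0],5.5,-1],
    [[0,-4,0],5.5,-1],
    [[0,-4,0],5.5,-1],
    [[0,-4,0],5.5,-1],
    [[0,-4,0],5.5,-1],
  ],
)

```text
time_s: 18.33
tcp_pos: [0.5108, -0.1825, 0.2085]
tcp_rot: [0.581, -0.581, 0.403, -0.404]
wrist_force: [1.2, -0.5, 0.2]
finger_gap: -0.0
```

Emit:
jog_arm(
  deltas=[
    [[0,-2,0],1,-1],
    [[0,0,0],0,-1],
    [[0,0,-2.4],0,-1],
    [[0,0,-2.4],0,-1],
    [[0,0,-2.4],0,-1],
    [[0,0,-2.4],0,-1],
    [[0,0,0],0,-1],
  ],
)

```text
time_s: 18.92
tcp_pos: [0.5073, -0.198, 0.1073]
tcp_rot: [-0.583, 0.584, -0.403, 0.396]
wrist_force: [-1.4, 1.2, -1.6]
finger_gap: 0.0002
```

```bash
python3 - <<'E'
from h import *
look("side"); look("scene")
E
```

```text
side t 18.97 blue dir -0.1590, via hinge -0.1572 n 304 tcp [ 0.509  -0.1988  0.1098] along 0.163 side 0.1570 F [ 0.1 -0.2  0.3] gap 0.000
scene t 19.02 blue dir -0.1555, via hinge -0.1542 n 302 tcp [ 0.5107 -0.1997  0.1119] along 0.162 side 0.1572 F [ 0.8 -1.1  0.2] gap 0.000
```

Emit:
jog_arm(
  deltas=[
    [[0,0,0],0,-1],
    [[0,0,0],0,-1],
    [[0,0,0],0,-1],
    [[0,0,0],0,-1],
    [[0,0,0],0,-1],
    [[0,0,0],0,-1],
    [[0,0,0],0,-1],
    [[0,0,0],0,-1],
    [[0,0,0],0,-1],
    [[0,0,0],0,-1],
  ],
)

```text
time_s: 19.85
tcp_pos: [0.511, -0.2007, 0.1123]
tcp_rot: [-0.583, 0.583, -0.4, 0.4]
wrist_force: [1.0, -0.0, -0.8]
finger_gap: -0.0
```

Emit:
jog_arm(
  deltas=[
    [[0,0,0],0,-1],
    [[0,0,0],0,-1],
    [[0,0,0],0,-1],
    [[0,0,0],0,-1],
    [[0,0,0],0,-1],
    [[0,0,0],0,-1],
    [[0,0,0],0,-1],
    [[0,0,0],0,-1],
    [[0,0,0],0,-1],
    [[0,0,0],0,-1],
  ],
)

```text
time_s: 20.68
tcp_pos: [0.5111, -0.2007, 0.1123]
tcp_rot: [-0.583, 0.583, -0.4, 0.4]
wrist_force: [-0.2, -0.0, 0.5]
finger_gap: -0.0
```

Emit:
jog_arm(
  deltas=[
    [[0,0,0],0,-1],
    [[0,0,0],0,-1],
    [[0,0,0],0,-1],
    [[0,0,0],0,-1],
    [[0,0,0],0,-1],
    [[0,0,0],0,-1],
  ],
)

```text
time_s: 21.18
tcp_pos: [0.5111, -0.2007, 0.1123]
tcp_rot: [0.583, -0.583, 0.4, -0.4]
wrist_force: [0.2, -0.1, -0.3]
finger_gap: 0.0002
```

```bash
python3 - <<'E'
from h import *
look("side"); look("scene")
E
```

```text
side t 21.23 blue dir 0.1341, via hinge 0.1390 n 276 tcp [ 0.5111 -0.2007  0.1123] along 0.200 side 0.1048 F [-0.3  0.2 -0.1] gap 0.000
scene t 21.28 blue dir 0.1333, via hinge 0.1405 n 262 tcp [ 0.5111 -0.2007  0.1123] along 0.200 side 0.1045 F [-0.   0.6 -0.7] gap -0.000
```

Emit:
jog_arm(
  deltas=[
    [[0,0,0],0,-1],
    [[0,0,0],0,-1],
    [[0,0,0],0,-1],
    [[0,0,0],0,-1],
    [[0,0,0],0,-1],
    [[0,0,0],0,-1],
    [[0,0,0],0,-1],
    [[0,0,0],0,-1],
    [[0.035,-0.05,0],0,-1],
    [[0.073,-0.098,0],0.3,-1],
  ],
)

```text
time_s: 22.12
tcp_pos: [0.5121, -0.2021, 0.1123]
tcp_rot: [0.584, -0.584, 0.398, -0.398]
wrist_force: [1.0, 0.6, -0.3]
finger_gap: 0.0004
```

Emit:
jog_arm(
  deltas=[
    [[0.073,-0.098,0],0.3,-1],
    [[0.073,-0.098,0],0.3,-1],
    [[0.073,-0.098,0],0.3,-1],
    [[0.075,-0.097,0],0.3,-1],
    [[0.075,-0.097,0],0.3,-1],
    [[0.075,-0.096,0],0.3,-1],
    [[0.077,-0.095,0],0.3,-1],
    [[0.077,-0.095,0],0.3,-1],
    [[0.078,-0.094,0],0.3,-1],
    [[0.078,-0.094,0],0.3,-1],
  ],
)

```text
time_s: 22.95
tcp_pos: [0.5198, -0.2119, 0.1123]
tcp_rot: [-0.595, 0.595, -0.383, 0.383]
wrist_force: [0.1, 0.4, -0.1]
finger_gap: 0.0001
```

Emit:
jog_arm(
  deltas=[
    [[0.078,-0.094,0],0.3,-1],
    [[0.078,-0.094,0],0.3,-1],
    [[0.08,-0.093,0],0.3,-1],
    [[0.08,-0.092,0],0.3,-1],
    [[0.08,-0.092,0],0.3,-1],
    [[0.08,-0.092,0],0.3,-1],
    [[0.08,-0.092,0],0.3,-1],
    [[0.082,-0.091,0],0.3,-1],
    [[0.082,-0.091,0],0.3,-1],
    [[0.083,-0.09,0],0.3,-1],
  ],
)

```text
time_s: 23.78
tcp_pos: [0.5277, -0.221, 0.1123]
tcp_rot: [0.604, -0.604, 0.367, -0.367]
wrist_force: [-0.1, -0.2, 0.4]
finger_gap: -0.0
```

Emit:
jog_arm(
  deltas=[
    [[0.083,-0.09,0],0,-1],
    [[0.075,-0.08,0],0,-1],
    [[0.068,-0.073,0],0,-1],
    [[0.062,-0.066,0],0,-1],
    [[0.055,-0.058,0],0,-1],
    [[0.048,-0.05,0],0,-1],
    [[0.038,-0.04,0],0,-1],
    [[0.031,-0.032,0],0,-1],
    [[0.024,-0.025,0],0,-1],
    [[0.017,-0.018,0],0,-1],
  ],
)

```text
time_s: 24.62
tcp_pos: [0.5327, -0.2263, 0.1123]
tcp_rot: [0.604, -0.604, 0.367, -0.367]
wrist_force: [0.5, -0.0, 0.3]
finger_gap: -0.0002
```

Emit:
jog_arm(
  deltas=[
    [[0.01,-0.01,0],0,-1],
    [[0.003,-0.003,0],0,-1],
  ],
)

```text
time_s: 24.78
tcp_pos: [0.5328, -0.2265, 0.1123]
tcp_rot: [0.604, -0.604, 0.367, -0.367]
wrist_force: [0.1, -0.4, 1.4]
finger_gap: -0.0
```

```bash
python3 - <<'E'
from h import *
look("side"); look("scene")
E
```

```text
side t 24.83 blue dir 0.4763, via hinge 0.4725 n 254 tcp [ 0.5328 -0.2264  0.1123] along 0.216 side 0.0664 F [-0.1 -0.   0.1] gap 0.000
scene t 24.88 blue dir 0.4578, via hinge 0.4698 n 205 tcp [ 0.5328 -0.2264  0.1123] along 0.215 side 0.0670 F [ 1.   0.1 -0.6] gap -0.001
```

Emit:
jog_arm(
  deltas=[
    [[0,0,0],0,-1],
    [[0,0,0],0,-1],
    [[0,0,0],0,-1],
    [[0,0,0],0,-1],
    [[0,0,0],0,-1],
    [[0,0,0],0,-1],
    [[0,0,0],0,-1],
    [[0,0,0],0,-1],
    [[0,0,0],0,-1],
    [[0,0,0],0,-1],
  ],
)

```text
time_s: 25.72
tcp_pos: [0.5329, -0.2265, 0.1123]
tcp_rot: [0.604, -0.604, 0.367, -0.367]
wrist_force: [-0.1, -0.4, -0.1]
finger_gap: -0.0
```

```bash
python3 - <<'E'
from h import *
look("side","pics/s5.png"); look("scene","pics/c5.png")
a,b=cv2.imread("pics/s5.png"),cv2.imread("pics/c5.png")
cv2.imwrite("pics/m5.png",np.hstack([a[180:420,100:450],b[150:390,120:420]]))
E
```

```text
side t 25.77 blue dir 0.4708, via hinge 0.4713 n 258 tcp [ 0.5329 -0.2264  0.1123] along 0.215 side 0.0667 F [-0.3 -0.3  0.3] gap -0.000
scene t 25.82 blue dir 0.4638, via hinge 0.4734 n 215 tcp [ 0.5329 -0.2264  0.1123] along 0.216 side 0.0663 F [ 0.3 -0.3  0.1] gap 0.000
```

View pics/m5.png

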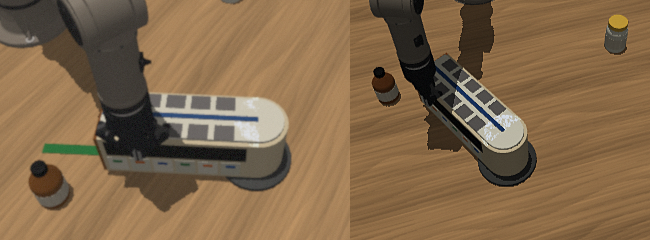

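The module rests beside the fingers, in line with the green mark as far as the views show. I'll back off and measure without the occlusion.

Emit:
jog_arm(
  deltas=[
    [[0.1,-0.2,0],0,-1],
    [[0.2,-0.4,0],0,-1],
    [[0.3,-0.6,0],0,-1],
    [[0.3,-0.6,0],0,-1],
    [[0,0,2],0,-1],
    [[0,0,3.5],0,-1],
    [[0,0,3.5],0,-1],
    [[0,-1,3],0,-1],
    [[0,-3,2],0,-1],
    [[0,-3,0],0,-1],
  ],
)

```text
time_s: 26.65
tcp_pos: [0.5456, -0.3156, 0.2593]
tcp_rot: [0.606, -0.604, 0.362, -0.371]
wrist_force: [1.6, -1.1, 0.2]
finger_gap: -0.0003
```

```bash
python3 - <<'E'
from h import *
look("side","pics/s6.png"); look("scene","pics/c6.png")
for n,f in (("side","s6"),("scene","c6")):
    im=cv2.imread(f"pics/{f}.png")[:,:,::-1].copy(); g=rays(n,comp(mask(im,*G),GB[n]),0)
    v=g.mean(0)-H; print(n,len(g),"mark via hinge",np.arctan2(-v[1],-v[0]))
E
```

```text
side t 26.70 blue dir 0.4736, via hinge 0.4710 n 361 tcp [ 0.5412 -0.3259  0.2559] along 0.253 side 0.1592 F [-0.2 -6.5 -0.9] gap -0.000
scene t 26.75 blue dir 0.4680, via hinge 0.4666 n 285 tcp [ 0.5399 -0.3234  0.2537] along 0.252 side 0.1575 F [-0.7 -1.  -0.6] gap -0.000
side 346 mark via hinge 0.47798690224915935
scene 74 mark via hinge 0.4751352145341959
```

Emit:
jog_arm(
  deltas=[
    [[0,0,0],0,-1],
    [[0,0,0],0,-1],
    [[0,0,0],0,-1],
    [[0,0,0],0,-1],
    [[0,0,0],0,-1],
    [[0,0,0],0,-1],
    [[0,0,0],0,-1],
    [[0,0,0],0,-1],
    [[0,0,0],0,-1],
    [[0,0,0],0,-1],
  ],
)

```text
time_s: 27.58
tcp_pos: [0.5419, -0.3144, 0.2523]
tcp_rot: [0.604, -0.604, 0.367, -0.367]
wrist_force: [-0.4, 0.6, 0.2]
finger_gap: -0.0001
```

```bash
python3 - <<'E'
from h import *
look("side","pics/s7.png"); look("scene","pics/c7.png")
E
```

```text
side t 27.63 blue dir 0.4688, via hinge 0.4645 n 353 tcp [ 0.5419 -0.3144  0.2523] along 0.246 side 0.1509 F [0.5 0.3 0.2] gap -0.000
scene t 27.68 blue dir 0.4645, via hinge 0.4654 n 274 tcp [ 0.5418 -0.3145  0.2523] along 0.247 side 0.1507 F [ 0.6 -0.6  0.1] gap 0.000
```

View pics/s7.png

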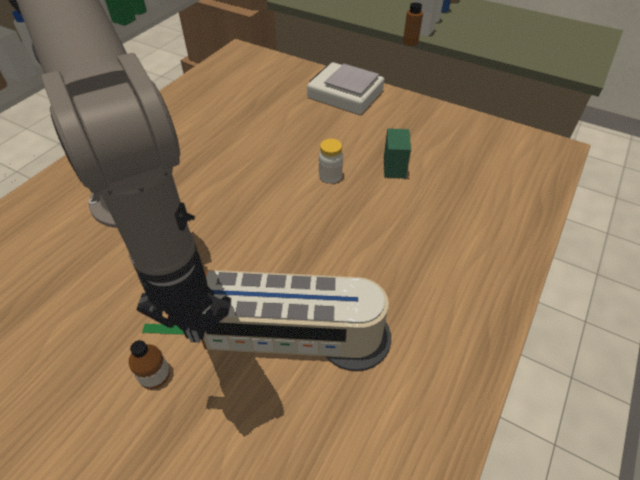

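The view is clear. The blue line runs (205,292) to (357,299), parallel to the mark, and the bottle, jar and carton are in place. The module is drifting by a few mrad/s in the negative sense, so I'll move the hand to the left side, high up, and watch the drift.

Emit:
jog_arm(
  deltas=[
    [[-1.3,3.3,0],0,-1],
    [[-1.3,3.3,0],0,-1],
    [[-1.3,3.3,0],0,-1],
    [[-1.3,3.3,0],0,-1],
    [[-1.3,3.3,0],0,-1],
    [[-1.3,3.3,0],0,-1],
    [[-1.3,3.2,0],0,-1],
    [[0,0,0],0,-1],
  ],
)

```text
time_s: 28.35
tcp_pos: [0.4489, -0.0761, 0.2527]
tcp_rot: [0.608, -0.605, 0.365, -0.363]
wrist_force: [-1.3, 1.3, 0.4]
finger_gap: 0.0001
```

```bash
python3 - <<'E'
from h import *
look("side"); look("scene")
E
```

```text
side t 28.40 blue dir 0.4656, via hinge 0.4640 n 382 tcp [ 0.4502 -0.0801  0.2528] along 0.223 side -0.0996 F [ 0.1 -0.5  0.9] gap 0.000
scene t 28.45 blue dir 0.4664, via hinge 0.4663 n 309 tcp [ 0.4508 -0.0832  0.2528] along 0.224 side -0.0971 F [-0.2 -0.7  0.4] gap 0.000
```

Emit:
jog_arm(
  deltas=[
    [[0,0,0],0,-1],
    [[0,0,0],0,-1],
    [[0,0,0],0,-1],
    [[0,0,0],0,-1],
    [[0,0,0],0,-1],
    [[0,0,0],0,-1],
    [[0,0,0],0,-1],
    [[0,0,0],0,-1],
    [[0,0,0],0,-1],
    [[0,0,0],0,-1],
  ],
)

```text
time_s: 29.28
tcp_pos: [0.4508, -0.0844, 0.2523]
tcp_rot: [-0.604, 0.604, -0.367, 0.367]
wrist_force: [-0.1, -0.1, -0.2]
finger_gap: 0.0001
```

```bash
python3 - <<'E'
from h import *
look("side"); look("scene")
E
```

```text
side t 29.33 blue dir 0.4632, via hinge 0.4634 n 383 tcp [ 0.4509 -0.0844  0.2523] along 0.225 side -0.0953 F [0.5 0.8 0. ] gap -0.000
scene t 29.38 blue dir 0.4612, via hinge 0.4601 n 316 tcp [ 0.4509 -0.0844  0.2523] along 0.225 side -0.0945 F [-0.4 -0.1  0.2] gap 0.000
```

Emit:
jog_arm(
  deltas=[
    [[0,0,-3.5],0,-1],
    [[0,0,-3.5],0,-1],
    [[0,0,-3.5],0,-1],
    [[0,0,-3.4],0,-1],
    [[0.13,-0.27,0],0,-1],
    [[0.13,-0.27,0],0,-1],
    [[0.13,-0.27,0],0,-1],
    [[0.13,-0.27,0],0,-1],
    [[0.13,-0.27,0],0,-1],
    [[0.13,-0.27,0],0,-1],
  ],
)

```text
time_s: 30.22
tcp_pos: [0.4603, -0.1014, 0.1151]
tcp_rot: [0.605, -0.604, 0.366, -0.369]
wrist_force: [-0.2, 0.3, 0.6]
finger_gap: 0.0
```

Emit:
jog_arm(
  deltas=[
    [[0.09,-0.18,0],0,-1],
    [[0.06,-0.12,0],0,-1],
    [[0.02,-0.04,0],0,-1],
    [[0,0,0],0,-1],
  ],
)

```text
time_s: 30.55
tcp_pos: [0.4604, -0.1041, 0.1134]
tcp_rot: [0.604, -0.604, 0.367, -0.367]
wrist_force: [-0.6, 1.3, 0.4]
finger_gap: 0.0
```

```bash
python3 - <<'E'
from h import *
look("side"); look("scene")
E
```

```text
side t 30.60 blue dir 0.4627, via hinge 0.4606 n 378 tcp [ 0.4603 -0.104   0.1133] along 0.225 side -0.0730 F [-0.9  0.1  0.6] gap -0.000
scene t 30.65 blue dir 0.4587, via hinge 0.4602 n 328 tcp [ 0.4602 -0.1039  0.1132] along 0.225 side -0.0730 F [ 0.6 -0.8 -0.1] gap -0.000
```

Emit:
jog_arm(
  deltas=[
    [[0.05,-0.11,0],0,-1],
    [[0.05,-0.11,0],0,-1],
    [[0.045,-0.09,0],0,-1],
    [[0.035,-0.07,0],0,-1],
    [[0.025,-0.05,0],0,-1],
    [[0.007,-0.014,0],0,-1],
    [[0.007,-0.014,0],0,-1],
    [[0.007,-0.014,0],0,-1],
    [[0.007,-0.014,0],0,-1],
    [[0.007,-0.014,0],0,-1],
  ],
)

```text
time_s: 31.48
tcp_pos: [0.4628, -0.109, 0.1133]
tcp_rot: [0.604, -0.604, 0.367, -0.367]
wrist_force: [0.3, 0.7, 0.2]
finger_gap: 0.0
```

Emit:
jog_arm(
  deltas=[
    [[0.007,-0.014,0],0,-1],
    [[0.007,-0.014,0],0,-1],
    [[0.007,-0.014,0],0,-1],
    [[0.007,-0.014,0],0,-1],
    [[0.007,-0.014,0],0,-1],
    [[0.007,-0.014,0],0,-1],
    [[0.007,-0.014,0],0,-1],
    [[0.007,-0.014,0],0,-1],
    [[0.007,-0.014,0],0,-1],
    [[0.007,-0.014,0],0,-1],
  ],
)

```text
time_s: 32.32
tcp_pos: [0.4635, -0.1105, 0.1133]
tcp_rot: [0.604, -0.604, 0.367, -0.367]
wrist_force: [-0.0, -0.3, -0.3]
finger_gap: -0.0001
```

```bash
python3 - <<'E'
from h import *
look("side"); look("scene")
E
```

```text
side t 32.37 blue dir 0.4608, via hinge 0.4603 n 381 tcp [ 0.4635 -0.1105  0.1133] along 0.225 side -0.0656 F [-0.3  0.2  0.1] gap -0.000
scene t 32.42 blue dir 0.4509, via hinge 0.4592 n 330 tcp [ 0.4635 -0.1105  0.1133] along 0.225 side -0.0654 F [ 0.  -0.1  0.6] gap 0.000
```

Emit:
jog_arm(
  deltas=[
    [[0.007,-0.014,0],0,-1],
    [[0.007,-0.014,0],0,-1],
    [[0.007,-0.014,0],0,-1],
    [[0.007,-0.014,0],0,-1],
    [[0.007,-0.014,0],0,-1],
    [[0.007,-0.014,0],0,-1],
    [[0.007,-0.014,0],0,-1],
  ],
)

```text
time_s: 33.0
tcp_pos: [0.464, -0.1114, 0.1133]
tcp_rot: [0.604, -0.604, 0.367, -0.367]
wrist_force: [0.3, -0.3, -0.4]
finger_gap: 0.0
```

```bash
python3 - <<'E'
from h import *
look("side"); look("scene")
E
```

```text
side t 33.05 blue dir 0.4660, via hinge 0.4689 n 386 tcp [ 0.464  -0.1115  0.1133] along 0.225 side -0.0665 F [ 0.5 -0.5 -0.2] gap -0.000
scene t 33.10 blue dir 0.4669, via hinge 0.4691 n 315 tcp [ 0.4639 -0.1114  0.1133] along 0.225 side -0.0666 F [-0.1 -0.1 -0.2] gap -0.000
```

Emit:
jog_arm(
  deltas=[
    [[-0.2,0.4,2],0,-1],
    [[-0.1,0.2,3.5],0,-1],
    [[0,0,3.5],0,-1],
    [[1.9,-3.3,0],0,-1],
    [[1.9,-3.3,0],0,-1],
    [[1.9,-3.3,0],0,-1],
    [[2,-3.6,0],0,-1],
    [[0,0,0],0,-1],
    [[0,0,-2.5],0,-1],
    [[0,0,-3.5],0,-1],
  ],
)

```text
time_s: 33.93
tcp_pos: [0.541, -0.2428, 0.1459]
tcp_rot: [0.604, -0.603, 0.365, -0.371]
wrist_force: [0.7, 0.3, -1.3]
finger_gap: 0.0001
```

Emit:
jog_arm(
  deltas=[
    [[0,0,-3],0,-1],
    [[0,0,0],0,-1],
  ],
)

```text
time_s: 34.1
tcp_pos: [0.5327, -0.238, 0.1064]
tcp_rot: [-0.603, 0.605, -0.372, 0.362]
wrist_force: [-1.9, 1.2, -2.3]
finger_gap: 0.0
```

```bash
python3 - <<'E'
from h import *
look("side"); look("scene")
E
```

```text
side t 34.15 blue dir 0.4810, via hinge 0.4787 n 260 tcp [ 0.5348 -0.2389  0.1097] along 0.220 side 0.0771 F [-0.   0.7 -0.2] gap 0.000
scene t 34.20 blue dir 0.4763, via hinge 0.4767 n 226 tcp [ 0.5372 -0.24    0.1126] along 0.218 side 0.0795 F [ 0.1 -1.   0.7] gap 0.000
```

Emit:
jog_arm(
  deltas=[
    [[-0.12,0.23,0],0,-1],
    [[-0.12,0.23,0],0,-1],
    [[-0.08,0.16,0],0,-1],
    [[-0.05,0.1,0],0,-1],
    [[-0.03,0.05,0],0,-1],
    [[-0.01,0.02,0],0,-1],
  ],
)

```text
time_s: 34.7
tcp_pos: [0.5341, -0.2324, 0.114]
tcp_rot: [0.604, -0.604, 0.367, -0.368]
wrist_force: [-0.2, 0.8, -0.8]
finger_gap: 0.0
```

```bash
python3 - <<'E'
from h import *
look("side"); look("scene")
E
```

```text
side t 34.75 blue dir 0.4858, via hinge 0.4833 n 259 tcp [ 0.534  -0.2325  0.1137] along 0.218 side 0.0700 F [ 0.7 -0.8 -0.4] gap -0.000
scene t 34.80 blue dir 0.4798, via hinge 0.4866 n 216 tcp [ 0.5339 -0.2326  0.1136] along 0.218 side 0.0693 F [-0.1  0.  -1.1] gap 0.001
```

Emit:
jog_arm(
  deltas=[
    [[-0.03,0.06,0],0,-1],
    [[-0.02,0.04,0],0,-1],
    [[0,0,0],0,-1],
    [[0,0,0],0,-1],
    [[0,0,0],0,-1],
    [[0,0,0],0,-1],
    [[0,0,0],0,-1],
    [[0,0,0],0,-1],
    [[0,0,0],0,-1],
    [[0,0,0],0,-1],
  ],
)

```text
time_s: 35.63
tcp_pos: [0.5334, -0.2316, 0.1133]
tcp_rot: [0.604, -0.604, 0.367, -0.367]
wrist_force: [-1.3, 0.1, -0.0]
finger_gap: -0.0001
```

Emit:
jog_arm(
  deltas=[
    [[0,0,0],0,-1],
    [[0,0,0],0,-1],
    [[0,0,0],0,-1],
    [[0,0,0],0,-1],
    [[0,0,0],0,-1],
    [[0,0,0],0,-1],
  ],
)

```text
time_s: 36.13
tcp_pos: [0.5334, -0.2315, 0.1133]
tcp_rot: [0.604, -0.604, 0.367, -0.367]
wrist_force: [-0.3, -0.1, 0.1]
finger_gap: -0.0002
```

```bash
python3 - <<'E'
from h import *
look("side"); look("scene")
E
```

```text
side t 36.18 blue dir 0.4990, via hinge 0.4923 n 260 tcp [ 0.5333 -0.2315  0.1133] along 0.219 side 0.0668 F [-0.5 -0.5 -0.4] gap 0.000
scene t 36.23 blue dir 0.4963, via hinge 0.4925 n 226 tcp [ 0.5333 -0.2315  0.1133] along 0.219 side 0.0668 F [-0.2 -0.3  0.5] gap -0.000
```

Emit:
jog_arm(
  deltas=[
    [[0,0,0],0,-1],
    [[0,0,0],0,-1],
    [[0,0,0],0,-1],
    [[0,0,0],0,-1],
    [[0,0,0],0,-1],
    [[0,0,0],0,-1],
    [[0,0,0],0,-1],
    [[0,0,0],0,-1],
    [[0,0,0],0,-1],
    [[0,0,0],0,-1],
  ],
)

```text
time_s: 37.07
tcp_pos: [0.5333, -0.2315, 0.1133]
tcp_rot: [-0.604, 0.604, -0.367, 0.367]
wrist_force: [0.0, 0.1, -0.1]
finger_gap: -0.0
```

```bash
python3 - <<'E'
from h import *
look("side"); look("scene")
E
```

```text
side t 37.12 blue dir 0.4958, via hinge 0.4883 n 263 tcp [ 0.5333 -0.2315  0.1133] along 0.218 side 0.0678 F [-0.2  1.5  0.9] gap -0.000
scene t 37.17 blue dir 0.4892, via hinge 0.4930 n 222 tcp [ 0.5333 -0.2315  0.1133] along 0.219 side 0.0667 F [-0.4 -0.8  0.5] gap -0.000
```

Emit:
jog_arm(
  deltas=[
    [[0.1,-0.2,0],0,-1],
    [[0.2,-0.3,2],0,-1],
    [[0,0,3.5],0,-1],
    [[0,0,3.5],0,-1],
    [[-1.9,3.3,0],0,-1],
    [[-1.9,3.3,0],0,-1],
    [[-1.9,3.3,0],0,-1],
    [[-1.9,3.3,0],0,-1],
    [[0,0,0],0,-1],
    [[0,0,0],0,-1],
  ],
)

```text
time_s: 38.0
tcp_pos: [0.4597, -0.1022, 0.2036]
tcp_rot: [0.605, -0.605, 0.366, -0.366]
wrist_force: [0.7, -0.3, 0.7]
finger_gap: 0.0001
```

```bash
python3 - <<'E'
from h import *
look("side"); look("scene")
E
```

```text
side t 38.05 blue dir 0.4926, via hinge 0.4861 n 392 tcp [ 0.4605 -0.1043  0.2037] along 0.223 side -0.0783 F [ 0.4 -0.1  0.3] gap 0.000
scene t 38.10 blue dir 0.4845, via hinge 0.4874 n 320 tcp [ 0.4609 -0.1055  0.2037] along 0.223 side -0.0774 F [0.2 0.5 0.2] gap 0.000
```

Emit:
jog_arm(
  deltas=[
    [[0,0,-2],0,-1],
    [[0,0,-2.5],0,-1],
    [[0,0,-2.5],0,-1],
    [[0,0,-2],0,-1],
    [[0.05,-0.09,0],0,-1],
    [[0.08,-0.16,0],0,-1],
    [[0.08,-0.16,0],0,-1],
    [[0.06,-0.12,0],0,-1],
    [[0.04,-0.08,0],0,-1],
    [[0.02,-0.04,0],0,-1],
  ],
)

```text
time_s: 38.93
tcp_pos: [0.4647, -0.1116, 0.1145]
tcp_rot: [0.604, -0.604, 0.367, -0.368]
wrist_force: [-0.4, -0.3, 0.4]
finger_gap: -0.0
```

```bash
python3 - <<'E'
from h import *
look("side"); look("scene")
E
```

```text
side t 38.98 blue dir 0.4901, via hinge 0.4863 n 394 tcp [ 0.4645 -0.1115  0.1142] along 0.223 side -0.0701 F [-0.1 -0.3  0.1] gap 0.000
scene t 39.03 blue dir 0.4810, via hinge 0.4859 n 317 tcp [ 0.4642 -0.1112  0.114 ] along 0.223 side -0.0704 F [ 0.7  0.5 -0.4] gap -0.000
```

The drift is now only about 1–2 mrad/s, within 0.01 rad of the mark. I'll withdraw without touching the module and start the untouched watch.

Emit:
jog_arm(
  deltas=[
    [[-0.1,0.2,0],0,-1],
    [[-0.3,0.6,0],0,-1],
    [[-0.4,0.8,0],0,-1],
    [[-0.2,0.8,2],0,-1],
    [[0,1,3.5],0,-1],
    [[0,2,3.5],0,-1],
    [[0,2,3],0,-1],
    [[0,2,0],0,-1],
    [[0,0,0],0,-1],
    [[0,0,0],0,-1],
  ],
)

```text
time_s: 39.87
tcp_pos: [0.453, -0.0151, 0.2334]
tcp_rot: [-0.605, 0.605, -0.366, 0.366]
wrist_force: [0.6, -1.5, -0.2]
finger_gap: 0.0
```

```bash
python3 - <<'E'
from h import *
look("side"); look("scene"); look("side"); look("scene")
E
```

```text
side t 39.92 blue dir 0.4905, via hinge 0.4835 n 393 tcp [ 0.4526 -0.0168  0.2327] along 0.190 side -0.1589 F [ 0.  -0.1 -0.1] gap -0.000
scene t 39.97 blue dir 0.4761, via hinge 0.4820 n 320 tcp [ 0.4525 -0.0177  0.2323] along 0.190 side -0.1578 F [ 0.3  0.5 -0.7] gap 0.000
side t 40.02 blue dir 0.4890, via hinge 0.4830 n 395 tcp [ 0.4526 -0.0181  0.2322] along 0.190 side -0.1576 F [ 0.8  0.1 -0.1] gap 0.000
scene t 40.07 blue dir 0.4760, via hinge 0.4849 n 321 tcp [ 0.4528 -0.0182  0.2322] along 0.190 side -0.1578 F [ 0.2 -0.6 -0.4] gap -0.000
```

Emit:
jog_arm(
  deltas=[
    [[0,0,0],0,-1],
    [[0,0,0],0,-1],
    [[0,0,0],0,-1],
    [[0,0,0],0,-1],
    [[0,0,0],0,-1],
    [[0,0,0],0,-1],
    [[0,0,0],0,-1],
    [[0,0,0],0,-1],
    [[0,0,0],0,-1],
    [[0,0,0],0,-1],
  ],
)

```text
time_s: 40.9
tcp_pos: [0.4537, -0.017, 0.2334]
tcp_rot: [0.604, -0.604, 0.367, -0.367]
wrist_force: [-0.7, 0.4, -1.0]
finger_gap: -0.0001
```

Emit:
jog_arm(
  deltas=[
    [[0,0,0],0,-1],
    [[0,0,0],0,-1],
    [[0,0,0],0,-1],
    [[0,0,0],0,-1],
    [[0,0,0],0,-1],
    [[0,0,0],0,-1],
    [[0,0,0],0,-1],
    [[0,0,0],0,-1],
    [[0,0,0],0,-1],
    [[0,0,0],0,-1],
  ],
)

```text
time_s: 41.73
tcp_pos: [0.4536, -0.017, 0.2333]
tcp_rot: [-0.604, 0.604, -0.367, 0.367]
wrist_force: [-0.5, 1.6, -0.6]
finger_gap: 0.0003
```

```bash
python3 - <<'E'
from h import *
look("side","pics/s8.png"); look("scene","pics/c8.png"); look("side"); look("scene")
for n,f in (("side","s8"),("scene","c8")):
    im=cv2.imread(f"pics/{f}.png")[:,:,::-1].copy(); g=rays(n,comp(mask(im,*G),GB[n]),0)
    v=g.mean(0)-H; print(n,len(g),"mark via hinge",np.arctan2(-v[1],-v[0]))
E
```

```text
side t 41.78 blue dir 0.4818, via hinge 0.4796 n 397 tcp [ 0.4537 -0.017   0.2333] along 0.190 side -0.1574 F [-0.4 -0.8  0. ] gap -0.000
scene t 41.83 blue dir 0.4812, via hinge 0.4766 n 319 tcp [ 0.4537 -0.017   0.2333] along 0.190 side -0.1568 F [ 0.5  0.1 -0.1] gap -0.000
side t 41.88 blue dir 0.4835, via hinge 0.4789 n 400 tcp [ 0.4536 -0.017   0.2333] along 0.190 side -0.1573 F [-0.7  0.   0.2] gap 0.000
scene t 41.93 blue dir 0.4803, via hinge 0.4813 n 320 tcp [ 0.4537 -0.0171  0.2333] along 0.189 side -0.1577 F [ 0.3 -0.4 -1.2] gap -0.000
side 471 mark via hinge 0.4778538457817918
scene 75 mark via hinge 0.4752372447633998
```

Emit:
jog_arm(
  deltas=[
    [[0.2,-2.8,0],0,-1],
    [[0.2,-2.9,0],0,-1],
    [[0.1,-2.3,-1],0,-1],
    [[0,-0.6,-2],0,-1],
    [[0,0,-3],0,-1],
    [[0,0,-3],0,-1],
    [[0,0,-2],0,-1],
    [[0,0,-1],0,-1],
    [[0,0,0],0,-1],
    [[0,0,0],0,-1],
  ],
)

```text
time_s: 42.77
tcp_pos: [0.4591, -0.103, 0.1137]
tcp_rot: [0.604, -0.604, 0.367, -0.367]
wrist_force: [0.4, 1.2, 0.6]
finger_gap: 0.0001
```

```bash
python3 - <<'E'
from h import *
look("side"); look("scene")
E
```

```text
side t 42.82 blue dir 0.4807, via hinge 0.4756 n 388 tcp [ 0.4598 -0.1032  0.1145] along 0.224 side -0.0772 F [0.6 0.4 0.1] gap 0.000
scene t 42.87 blue dir 0.4741, via hinge 0.4755 n 315 tcp [ 0.4602 -0.1033  0.1149] along 0.224 side -0.0770 F [-0.8  0.3  0.3] gap 0.000
```

Emit:
jog_arm(
  deltas=[
    [[0.06,-0.13,0],0,-1],
    [[0.1,-0.2,0],0,-1],
    [[0.1,-0.2,0],0,-1],
    [[0.08,-0.16,0],0,-1],
    [[0.05,-0.1,0],0,-1],
    [[0.02,-0.04,0],0,-1],
    [[0,0,0],0,-1],
    [[0,0,0],0,-1],
  ],
)

```text
time_s: 43.53
tcp_pos: [0.4627, -0.1113, 0.1132]
tcp_rot: [-0.604, 0.604, -0.367, 0.367]
wrist_force: [-1.2, -0.3, -0.1]
finger_gap: -0.0
```

```bash
python3 - <<'E'
from h import *
look("side"); look("scene"); look("side"); look("scene")
E
```

```text
side t 43.58 blue dir 0.4744, via hinge 0.4747 n 388 tcp [ 0.4627 -0.1112  0.1132] along 0.225 side -0.0686 F [-0.2 -0.3  0.5] gap -0.000
scene t 43.63 blue dir 0.4716, via hinge 0.4751 n 310 tcp [ 0.4627 -0.1112  0.1132] along 0.225 side -0.0687 F [ 1.3 -0.2  0.6] gap -0.000
side t 43.68 blue dir 0.4770, via hinge 0.4741 n 383 tcp [ 0.4627 -0.1112  0.1132] along 0.225 side -0.0685 F [ 0.5  0.3 -0.4] gap -0.000
scene t 43.73 blue dir 0.4723, via hinge 0.4758 n 313 tcp [ 0.4627 -0.1112  0.1133] along 0.225 side -0.0688 F [-0.   0.2 -0.1] gap 0.000
```

Emit:
jog_arm(
  deltas=[
    [[0.03,-0.06,0],0,-1],
    [[0.025,-0.05,0],0,-1],
    [[0.015,-0.03,0],0,-1],
    [[0,0,0],0,-1],
    [[0,0,0],0,-1],
    [[0,0,0],0,-1],
    [[0,0,0],0,-1],
    [[0,0,0],0,-1],
    [[0,0,0],0,-1],
    [[0,0,0],0,-1],
  ],
)

```text
time_s: 44.57
tcp_pos: [0.4635, -0.1127, 0.1133]
tcp_rot: [0.604, -0.604, 0.367, -0.367]
wrist_force: [-0.2, 0.5, 0.5]
finger_gap: -0.0002
```

```bash
python3 - <<'E'
from h import *
look("side"); look("scene"); look("side"); look("scene")
E
```

```text
side t 44.62 blue dir 0.4724, via hinge 0.4738 n 393 tcp [ 0.4634 -0.1127  0.1133] along 0.225 side -0.0667 F [ 0.6  0.3 -0.5] gap -0.000
scene t 44.67 blue dir 0.4763, via hinge 0.4736 n 308 tcp [ 0.4634 -0.1127  0.1133] along 0.225 side -0.0666 F [ 0.1 -1.2  0.9] gap 0.000
side t 44.72 blue dir 0.4770, via hinge 0.4717 n 390 tcp [ 0.4635 -0.1127  0.1133] along 0.226 side -0.0662 F [-0.2  0.3  0.3] gap -0.000
scene t 44.77 blue dir 0.4711, via hinge 0.4731 n 310 tcp [ 0.4635 -0.1127  0.1133] along 0.225 side -0.0665 F [ 0.5  0.5 -0.5] gap -0.000
```

Emit:
jog_arm(
  deltas=[
    [[0,0,0],0,-1],
    [[0,0,0],0,-1],
    [[0,0,0],0,-1],
    [[0,0,0],0,-1],
    [[0,0,0],0,-1],
    [[0,0,0],0,-1],
    [[0,0,0],0,-1],
    [[0,0,0],0,-1],
    [[0,0,0],0,-1],
    [[0,0,0],0,-1],
  ],
)

```text
time_s: 45.6
tcp_pos: [0.4634, -0.1127, 0.1133]
tcp_rot: [-0.604, 0.604, -0.367, 0.367]
wrist_force: [0.7, -0.3, -0.0]
finger_gap: -0.0001
```

```bash
python3 - <<'E'
from h import *
look("side"); look("scene"); look("side"); look("scene")
E
```

```text
side t 45.65 blue dir 0.4718, via hinge 0.4695 n 391 tcp [ 0.4635 -0.1128  0.1133] along 0.226 side -0.0657 F [0.  0.6 0.4] gap -0.000
scene t 45.70 blue dir 0.4687, via hinge 0.4713 n 314 tcp [ 0.4635 -0.1128  0.1133] along 0.226 side -0.0661 F [-1.   0.3 -0.3] gap -0.000
side t 45.75 blue dir 0.4728, via hinge 0.4704 n 388 tcp [ 0.4634 -0.1127  0.1133] along 0.226 side -0.0659 F [-0.   0.3 -0.4] gap -0.000
scene t 45.80 blue dir 0.4710, via hinge 0.4758 n 313 tcp [ 0.4635 -0.1127  0.1133] along 0.225 side -0.0671 F [-1.  -0.5 -0.1] gap 0.000
```

Emit:
jog_arm(
  deltas=[
    [[0,0,0],0,-1],
    [[0,0,0],0,-1],
    [[0,0,0],0,-1],
    [[0,0,0],0,-1],
    [[0,0,0],0,-1],
    [[0,0,0],0,-1],
    [[0,0,0],0,-1],
    [[0,0,0],0,-1],
    [[0,0,0],0,-1],
    [[0,0,0],0,-1],
  ],
)

```text
time_s: 46.63
tcp_pos: [0.4635, -0.1127, 0.1133]
tcp_rot: [0.604, -0.604, 0.367, -0.367]
wrist_force: [0.0, 0.8, 0.2]
finger_gap: -0.0002
```

```bash
python3 - <<'E'
from h import *
look("side"); look("scene"); look("side"); look("scene")
E
```

```text
side t 46.68 blue dir 0.4719, via hinge 0.4707 n 385 tcp [ 0.4635 -0.1127  0.1133] along 0.226 side -0.0660 F [-0.1 -1.1 -0.6] gap -0.000
scene t 46.73 blue dir 0.4686, via hinge 0.4674 n 316 tcp [ 0.4634 -0.1127  0.1133] along 0.226 side -0.0652 F [1.1 1.2 0.6] gap -0.000
side t 46.78 blue dir 0.4754, via hinge 0.4708 n 382 tcp [ 0.4634 -0.1127  0.1133] along 0.226 side -0.0660 F [ 0.4  0.4 -0.8] gap 0.000
scene t 46.83 blue dir 0.4688, via hinge 0.4692 n 315 tcp [ 0.4635 -0.1127  0.1133] along 0.226 side -0.0657 F [-0.1  0.7  0.2] gap -0.000
```

Emit:
jog_arm(
  deltas=[
    [[0,0,0],0,-1],
    [[0,0,0],0,-1],
    [[0,0,0],0,-1],
    [[0,0,0],0,-1],
    [[0,0,0],0,-1],
    [[0,0,0],0,-1],
    [[0,0,0],0,-1],
    [[0,0,0],0,-1],
    [[0,0,0],0,-1],
    [[0,0,0],0,-1],
  ],
)

```text
time_s: 47.67
tcp_pos: [0.4635, -0.1127, 0.1133]
tcp_rot: [0.604, -0.604, 0.367, -0.367]
wrist_force: [1.3, 0.4, -0.3]
finger_gap: -0.0002
```

```bash
python3 - <<'E'
from h import *
look("side"); look("scene"); look("side"); look("scene")
E
```

```text
side t 47.72 blue dir 0.4727, via hinge 0.4652 n 388 tcp [ 0.4634 -0.1127  0.1133] along 0.226 side -0.0648 F [ 0.5 -0.3  0.5] gap -0.000
scene t 47.77 blue dir 0.4674, via hinge 0.4695 n 315 tcp [ 0.4634 -0.1127  0.1133] along 0.226 side -0.0657 F [-0.3  0.3  0. ] gap 0.000
side t 47.82 blue dir 0.4723, via hinge 0.4699 n 388 tcp [ 0.4634 -0.1127  0.1133] along 0.226 side -0.0658 F [ 0.2 -0.1 -0.6] gap -0.000
scene t 47.87 blue dir 0.4687, via hinge 0.4694 n 314 tcp [ 0.4635 -0.1127  0.1133] along 0.226 side -0.0657 F [-0.4  0.3  0.8] gap 0.000
```

It has settled at about 0.470 against the resting fingers. I'll withdraw straight off the side and watch for over 8 s.

Emit:
jog_arm(
  deltas=[
    [[-0.1,0.2,0],0,-1],
    [[-0.3,0.6,0],0,-1],
    [[-0.4,0.8,0],0,-1],
    [[-0.2,0.8,2],0,-1],
    [[0,1,3.5],0,-1],
    [[0,2,3.5],0,-1],
    [[0,2,3],0,-1],
    [[0,2,0],0,-1],
    [[0,0,0],0,-1],
    [[0,0,0],0,-1],
  ],
)

```text
time_s: 48.7
tcp_pos: [0.4529, -0.0169, 0.2334]
tcp_rot: [0.605, -0.605, 0.366, -0.366]
wrist_force: [0.2, -1.2, 0.2]
finger_gap: 0.0002
```

```bash
python3 - <<'E'
from h import *
look("side"); look("scene"); look("side"); look("scene")
E
```

```text
side t 48.75 blue dir 0.4708, via hinge 0.4694 n 389 tcp [ 0.4525 -0.0185  0.2327] along 0.193 side -0.1547 F [-0.5 -0.2  0.5] gap 0.000
scene t 48.80 blue dir 0.4672, via hinge 0.4712 n 315 tcp [ 0.4524 -0.0194  0.2323] along 0.193 side -0.1543 F [ 0.4 -1.8 -0. ] gap -0.000
side t 48.85 blue dir 0.4707, via hinge 0.4703 n 395 tcp [ 0.4524 -0.0198  0.2322] along 0.193 side -0.1537 F [-0.2 -0.1 -0.1] gap -0.000
scene t 48.90 blue dir 0.4705, via hinge 0.4702 n 315 tcp [ 0.4526 -0.02    0.2322] along 0.193 side -0.1535 F [-0.6 -0.6 -0.9] gap 0.000
```

Emit:
jog_arm(
  deltas=[
    [[0,0,0],0,-1],
    [[0,0,0],0,-1],
    [[0,0,0],0,-1],
    [[0,0,0],0,-1],
    [[0,0,0],0,-1],
    [[0,0,0],0,-1],
    [[0,0,0],0,-1],
    [[0,0,0],0,-1],
    [[0,0,0],0,-1],
    [[0,0,0],0,-1],
  ],
)

```text
time_s: 49.73
tcp_pos: [0.4535, -0.0187, 0.2333]
tcp_rot: [0.604, -0.604, 0.367, -0.367]
wrist_force: [0.2, 0.2, 0.2]
finger_gap: 0.0001
```

Emit:
jog_arm(
  deltas=[
    [[0,0,0],0,-1],
    [[0,0,0],0,-1],
    [[0,0,0],0,-1],
    [[0,0,0],0,-1],
    [[0,0,0],0,-1],
    [[0,0,0],0,-1],
    [[0,0,0],0,-1],
    [[0,0,0],0,-1],
    [[0,0,0],0,-1],
    [[0,0,0],0,-1],
  ],
)

```text
time_s: 50.57
tcp_pos: [0.4535, -0.0187, 0.2333]
tcp_rot: [0.604, -0.604, 0.367, -0.367]
wrist_force: [-0.1, 0.4, -0.4]
finger_gap: -0.0002
```

Emit:
jog_arm(
  deltas=[
    [[0,0,0],0,-1],
    [[0,0,0],0,-1],
    [[0,0,0],0,-1],
    [[0,0,0],0,-1],
    [[0,0,0],0,-1],
    [[0,0,0],0,-1],
    [[0,0,0],0,-1],
    [[0,0,0],0,-1],
    [[0,0,0],0,-1],
    [[0,0,0],0,-1],
  ],
)

```text
time_s: 51.4
tcp_pos: [0.4535, -0.0188, 0.2333]
tcp_rot: [0.604, -0.604, 0.367, -0.367]
wrist_force: [0.2, -0.6, -0.3]
finger_gap: -0.0001
```

```bash
python3 - <<'E'
from h import *
look("side"); look("scene"); look("side"); look("scene")
E
```

```text
side t 51.45 blue dir 0.4697, via hinge 0.4711 n 391 tcp [ 0.4534 -0.0187  0.2333] along 0.192 side -0.1544 F [0.2 0.5 1.3] gap 0.000
scene t 51.50 blue dir 0.4668, via hinge 0.4704 n 313 tcp [ 0.4535 -0.0187  0.2333] along 0.192 side -0.1543 F [ 0.5 -0.4  0.2] gap -0.000
side t 51.55 blue dir 0.4734, via hinge 0.4709 n 390 tcp [ 0.4535 -0.0187  0.2333] along 0.192 side -0.1543 F [-0.2 -0.4 -0.1] gap -0.000
scene t 51.60 blue dir 0.4699, via hinge 0.4693 n 311 tcp [ 0.4535 -0.0187  0.2333] along 0.192 side -0.1540 F [ 0.   0.2 -0.6] gap 0.000
```

Dead still at 0.470. I'll wait out the remainder: the last contact ended by about 48.0 s, so on to about 57.5 s.

Emit:
jog_arm(
  deltas=[
    [[0,0,0],0,-1],
    [[0,0,0],0,-1],
    [[0,0,0],0,-1],
    [[0,0,0],0,-1],
    [[0,0,0],0,-1],
    [[0,0,0],0,-1],
    [[0,0,0],0,-1],
    [[0,0,0],0,-1],
    [[0,0,0],0,-1],
    [[0,0,0],0,-1],
  ],
)

```text
time_s: 52.43
tcp_pos: [0.4534, -0.0187, 0.2333]
tcp_rot: [0.604, -0.604, 0.367, -0.367]
wrist_force: [-0.5, -0.4, -0.4]
finger_gap: 0.0
```

Emit:
jog_arm(
  deltas=[
    [[0,0,0],0,-1],
    [[0,0,0],0,-1],
    [[0,0,0],0,-1],
    [[0,0,0],0,-1],
    [[0,0,0],0,-1],
    [[0,0,0],0,-1],
    [[0,0,0],0,-1],
    [[0,0,0],0,-1],
    [[0,0,0],0,-1],
    [[0,0,0],0,-1],
  ],
)

```text
time_s: 53.27
tcp_pos: [0.4534, -0.0187, 0.2333]
tcp_rot: [0.604, -0.604, 0.367, -0.367]
wrist_force: [0.4, 0.1, -0.3]
finger_gap: -0.0001
```

Emit:
jog_arm(
  deltas=[
    [[0,0,0],0,-1],
    [[0,0,0],0,-1],
    [[0,0,0],0,-1],
    [[0,0,0],0,-1],
    [[0,0,0],0,-1],
    [[0,0,0],0,-1],
    [[0,0,0],0,-1],
    [[0,0,0],0,-1],
    [[0,0,0],0,-1],
    [[0,0,0],0,-1],
  ],
)

```text
time_s: 54.1
tcp_pos: [0.4534, -0.0187, 0.2333]
tcp_rot: [-0.604, 0.604, -0.367, 0.367]
wrist_force: [0.3, -0.2, 0.9]
finger_gap: 0.0
```

Emit:
jog_arm(
  deltas=[
    [[0,0,0],0,-1],
    [[0,0,0],0,-1],
    [[0,0,0],0,-1],
    [[0,0,0],0,-1],
    [[0,0,0],0,-1],
    [[0,0,0],0,-1],
    [[0,0,0],0,-1],
    [[0,0,0],0,-1],
    [[0,0,0],0,-1],
    [[0,0,0],0,-1],
  ],
)

```text
time_s: 54.93
tcp_pos: [0.4534, -0.0187, 0.2333]
tcp_rot: [0.604, -0.604, 0.367, -0.367]
wrist_force: [0.3, 0.6, -0.4]
finger_gap: -0.0003
```

Emit:
jog_arm(
  deltas=[
    [[0,0,0],0,-1],
    [[0,0,0],0,-1],
    [[0,0,0],0,-1],
    [[0,0,0],0,-1],
    [[0,0,0],0,-1],
    [[0,0,0],0,-1],
    [[0,0,0],0,-1],
    [[0,0,0],0,-1],
    [[0,0,0],0,-1],
    [[0,0,0],0,-1],
  ],
)

```text
time_s: 55.77
tcp_pos: [0.4535, -0.0187, 0.2333]
tcp_rot: [0.604, -0.604, 0.367, -0.367]
wrist_force: [-0.8, 0.3, -0.0]
finger_gap: 0.0003
```

Emit:
jog_arm(
  deltas=[
    [[0,0,0],0,-1],
    [[0,0,0],0,-1],
    [[0,0,0],0,-1],
    [[0,0,0],0,-1],
    [[0,0,0],0,-1],
    [[0,0,0],0,-1],
    [[0,0,0],0,-1],
    [[0,0,0],0,-1],
    [[0,0,0],0,-1],
    [[0,0,0],0,-1],
  ],
)

```text
time_s: 56.6
tcp_pos: [0.4534, -0.0187, 0.2333]
tcp_rot: [-0.604, 0.604, -0.367, 0.367]
wrist_force: [0.1, -0.5, -0.4]
finger_gap: -0.0003
```

Emit:
jog_arm(
  deltas=[
    [[0,0,0],0,-1],
    [[0,0,0],0,-1],
    [[0,0,0],0,-1],
    [[0,0,0],0,-1],
    [[0,0,0],0,-1],
    [[0,0,0],0,-1],
    [[0,0,0],0,-1],
    [[0,0,0],0,-1],
    [[0,0,0],0,-1],
    [[0,0,0],0,-1],
  ],
)

```text
time_s: 57.43
tcp_pos: [0.4535, -0.0188, 0.2333]
tcp_rot: [0.604, -0.604, 0.367, -0.367]
wrist_force: [0.1, 0.1, 0.7]
finger_gap: 0.0
```

```bash
python3 - <<'E'
from h import *
look("side","pics/s9.png"); look("scene"); look("side"); look("scene")
E
```

```text
side t 57.48 blue dir 0.4752, via hinge 0.4718 n 387 tcp [ 0.4534 -0.0187  0.2333] along 0.192 side -0.1545 F [ 0.   0.8 -0.1] gap 0.000
scene t 57.53 blue dir 0.4730, via hinge 0.4745 n 310 tcp [ 0.4535 -0.0187  0.2333] along 0.191 side -0.1550 F [-0.3 -0.3 -1.2] gap 0.000
side t 57.58 blue dir 0.4752, via hinge 0.4713 n 390 tcp [ 0.4534 -0.0187  0.2333] along 0.192 side -0.1544 F [-0.9  0.4 -0.2] gap -0.000
scene t 57.63 blue dir 0.4697, via hinge 0.4734 n 310 tcp [ 0.4535 -0.0187  0.2333] along 0.192 side -0.1548 F [-0.8  1.2 -0. ] gap -0.000
```

View pics/s9.png

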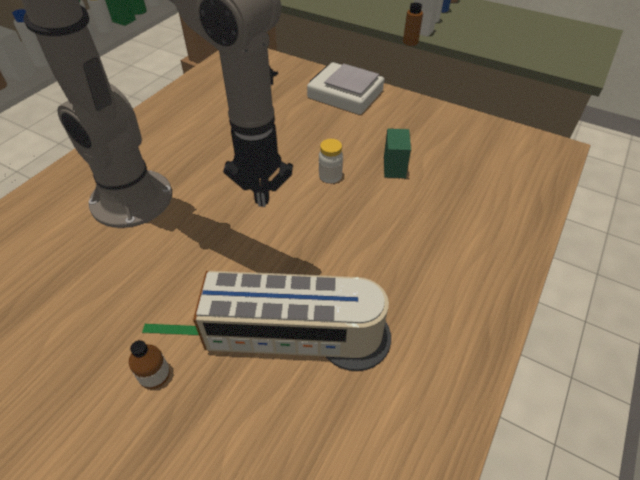

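The final view shows the blue line from (203,294) to (357,299), along the mark whose end shows at (145,328) to (200,330). The hand is clear of everything, and the bottle, jar and carton are where they were.

```bash
python3 -c "
from station import bot; print(bot.sign_off())"
```

```text
the job is handed in; nothing more can be done
None
```

The module is lined up with the green mark and standing still, and I signed off at about 57.7 s of the 67 s allowed.

- **How it went:** I pushed the module from its left side with the shut fingers and caught it on the right with a hand retreating at about half its speed. A slow nudge and a resting backstop on each side then took out the last drift.
- **Alignment:** at the end the blue line read about 0.473 rad (0.471–0.475 in the two views). The mark reads about 0.476 rad, so the error is roughly 0.2°.
- **Stillness:** the module was untouched for about 9.5 s. In that time it moved from about 0.470 to 0.473 rad, which is close to the measuring noise.
- **Surroundings:** in the last picture the bottle, jar and carton stood where they started, and the hand was well clear.

**What went wrong:**
- The first catch let the module bounce back at about 0.05 rad/s.
- In the second catch I moved the hand in too fast and knocked the module back at about 0.19 rad/s, from about 0.10 rad/s the other way. The impact peak was not recorded: wrist force was only read at the end of moves and at each picture, so I can't confirm that knock stayed under the 25 N limit.

The module's speed never measured above about 0.2 rad/s, and I saw no contact with the lid or the amber window.

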